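# Pack the finishing crate and shut down the polisher

### The job

First bring the polisher's speed lever down to the yellow idle mark so that it can run down, and leave it there while you pack. Then lift the rivet pail off its hook stand and stand it, and every jar and tin, upright on the floor of the wooden crate, one to a cell in any order. Only when all are packed, pull the lever right back to its off stop; leave the hammer, wrench, white pot and sanding block where they are.

Things in the scene. Friction and masses are not known exactly. Their poses are not given: they have to be found in the camera images.
- jar1: Amber glass jar with black lid and cream paper label, a cylinder 56 mm in diameter and 80 mm high, about 0.35 kg, heavy at the bottom, standing on the bench. Origin: centre of its underside, z up. It may be absent.
- jar2: Amber glass jar with black lid and yellow label, a cylinder 56 mm in diameter and 80 mm high, about 0.35 kg, heavy at the bottom, standing on the bench. Origin: centre of its underside, z up. It may be absent.
- jar3: White jar with red lid and blue label, a cylinder 56 mm in diameter and 80 mm high, about 0.35 kg, heavy at the bottom, standing on the bench. Origin: centre of its underside, z up. It may be absent.
- jar4: Bare metal tin with dark lid and green label, a cylinder 56 mm in diameter and 80 mm high, about 0.35 kg, heavy at the bottom, standing on the bench. Origin: centre of its underside, z up. It may be absent.
- jar5: Bare metal tin with dark lid and red label, a cylinder 56 mm in diameter and 80 mm high, about 0.35 kg, heavy at the bottom, standing on the bench. Origin: centre of its underside, z up. It may be absent.
- crate: Fixed wooden bottle crate with 2 x 3 equal square cells, on the bench. 198 mm along its x (2 cells), 294 mm along its y (3 cells), 42 mm high overall; floor and all walls 6 mm thick; cell pitch 96 mm, each cell 90 mm square inside, walls reach 42 mm above the bench. Origin: centre of its underside, z up.
- cell0 (a point): Centre of the floor of cell 0 of the crate (near row, right column as seen from the robot), 6 mm above the bench; axes parallel to the crate's.
- cell1 (a point): Centre of the floor of cell 1 of the crate (near row, middle column as seen from the robot), 6 mm above the bench; axes parallel to the crate's.
- cell2 (a point): Centre of the floor of cell 2 of the crate (near row, left column as seen from the robot), 6 mm above the bench; axes parallel to the crate's.
- cell3 (a point): Centre of the floor of cell 3 of the crate (far row, right column as seen from the robot), 6 mm above the bench; axes parallel to the crate's.
- cell4 (a point): Centre of the floor of cell 4 of the crate (far row, middle column as seen from the robot), 6 mm above the bench; axes parallel to the crate's.
- cell5 (a point): Centre of the floor of cell 5 of the crate (far row, left column as seen from the robot), 6 mm above the bench; axes parallel to the crate's.
- pail: Steel pail of brass rivets, about 0.4 kg, hanging by its grip bar on the hook stand. Body 64 mm in diameter, 48 mm high; rigid handle of two uprights (73 mm over all along y) and a level wooden bar along the pail's y, 14 x 14 mm in section, 62 mm long, centre 100 mm above the underside; total height 107 mm. Origin: centre of its underside, z up.
- pail_grip (a point): Centre of the pail's wooden grip bar; the free middle of the bar between the two prongs is 39 mm long; the gap between bar and rim, through which the prongs pass, is 45 mm.
- hook_stand: Fixed steel stand, foot 100 mm wide, post 18 mm thick, 220 mm high. Two prongs 7 mm thick at y = +/-23 mm reach along its -x (to the robot), their level seat 200 mm up, 73 to 107 mm from the post; tips at 117 mm, turned up 14 mm. With the pail lifted 25 mm, bar and rim both clear the prongs by 10 mm. Origin: centre of the foot's underside, z up.
- speed_lever (a joint): Angle of the polisher's speed lever, rad: 0 = off, against its stop, leaning 0.6 rad from vertical to the box's -x (towards the robot; white mark); 0.50 = idle (yellow mark); 1.25 = full speed, leaning away from the robot (red mark). Stays where it is left; takes about 1 N at the ball.
- lever_ball (a point): Centre of the lever's red ball grip, 28 mm in diameter, 100 mm from the hinge.
- lever_hinge (a point): The lever's hinge, 55 mm above the bench; the hinge axis is the lever box's y. Ball position in the box's axes = hinge + 100 mm x (sin(q - 0.6), 0, cos(q - 0.6)), q the lever angle.
- lever_box: Fixed green control box of the polisher, 130 x 90 x 50 mm, carrying the lever between two black quadrant discs of 45 mm radius (centred on the hinge, over 33 mm of width) that bear the white, yellow and red marks. Origin: centre of its underside, z up.
- hammer: Loose hammer lying on the far right; a bystander.
- wrench: Loose steel wrench lying on the far left; a bystander.
- brush_pot: Loose white ceramic pot, open and empty, 72 mm wide, 80 mm high, on the far left; a bystander that is not to be packed.
- sanding_block: Loose cork sanding block, 110 x 65 x 35 mm, behind the crate; a bystander.

How it is judged:
On the way, in this order (a step that is already met when the one before it is completed fails the run):
1. the speed lever stands at the idle mark (0.50 within 0.12 rad) for half a second (value of joint speed_lever between 0.38 and 0.62 rad), for 0.5 s.
2. with the lever still at idle, the pail and every jar and tin stand upright on the crate's floor, one to a cell (all of step 1 and z of jar1 in the frame of crate between 0 and 0.012 m and x of jar1 in the frame of crate between -0.096 and 0.096 m and y of jar1 in the frame of crate between -0.144 and 0.144 m and angle between each of jar1, jar2, jar3, jar4, jar5, pail's own z axis and vertical below 0.12 rad and z of jar2 in the frame of crate between 0 and 0.012 m and x of jar2 in the frame of crate between -0.096 and 0.096 m and y of jar2 in the frame of crate between -0.144 and 0.144 m and z of jar3 in the frame of crate between 0 and 0.012 m and x of jar3 in the frame of crate between -0.096 and 0.096 m and y of jar3 in the frame of crate between -0.144 and 0.144 m and z of jar4 in the frame of crate between 0 and 0.012 m and x of jar4 in the frame of crate between -0.096 and 0.096 m and y of jar4 in the frame of crate between -0.144 and 0.144 m and z of jar5 in the frame of crate between 0 and 0.012 m and x of jar5 in the frame of crate between -0.096 and 0.096 m and y of jar5 in the frame of crate between -0.144 and 0.144 m and z of pail in the frame of crate between 0 and 0.012 m and x of pail in the frame of crate between -0.096 and 0.096 m and y of pail in the frame of crate between -0.144 and 0.144 m), for 0.3 s.
At the end, for the whole second after the job is handed in: The pail and every jar and tin present stand upright (within 0.12 rad) on the floor of the crate (underside within 6 mm of it), one to a cell, at rest, and the lever is at its off stop (below 0.08 rad) (z of jar1 in the frame of crate between 0 and 0.012 m and x of jar1 in the frame of crate between -0.096 and 0.096 m and y of jar1 in the frame of crate between -0.144 and 0.144 m and angle between each of jar1, jar2, jar3, jar4, jar5, pail's own z axis and vertical below 0.12 rad and z of jar2 in the frame of crate between 0 and 0.012 m and x of jar2 in the frame of crate between -0.096 and 0.096 m and y of jar2 in the frame of crate between -0.144 and 0.144 m and z of jar3 in the frame of crate between 0 and 0.012 m and x of jar3 in the frame of crate between -0.096 and 0.096 m and y of jar3 in the frame of crate between -0.144 and 0.144 m and z of jar4 in the frame of crate between 0 and 0.012 m and x of jar4 in the frame of crate between -0.096 and 0.096 m and y of jar4 in the frame of crate between -0.144 and 0.144 m and z of jar5 in the frame of crate between 0 and 0.012 m and x of jar5 in the frame of crate between -0.096 and 0.096 m and y of jar5 in the frame of crate between -0.144 and 0.144 m and z of pail in the frame of crate between 0 and 0.012 m and x of pail in the frame of crate between -0.096 and 0.096 m and y of pail in the frame of crate between -0.144 and 0.144 m and linear speed of each of jar1, jar2, jar3, jar4, jar5, pail below 0.03 m/s and value of joint speed_lever below 0.08 rad); the robot touches nothing.
It fails at once if the hammer is moved more than 50 mm (distance of hammer from where it was at the start of the episode above 0.05 m).
It fails at once if the wrench is moved more than 50 mm (distance of wrench from where it was at the start of the episode above 0.05 m).
It fails at once if the brush pot is moved more than 50 mm (distance of brush_pot from where it was at the start of the episode above 0.05 m).
It fails at once if the sanding block is moved more than 50 mm (distance of sanding_block from where it was at the start of the episode above 0.05 m).
It fails at once if the lever is pulled back well below idle (under 0.3 rad) while the pail, a jar or a tin is still outside the crate (value of joint speed_lever below 0.3 rad and (x of any of jar1, jar2, jar3, jar4, jar5, pail in the frame of crate above 0.11 m or x of any of jar1, jar2, jar3, jar4, jar5, pail in the frame of crate below -0.11 m or y of any of jar1, jar2, jar3, jar4, jar5, pail in the frame of crate above 0.16 m or y of any of jar1, jar2, jar3, jar4, jar5, pail in the frame of crate below -0.16 m)).
Of jar1, jar2, jar3, jar4, jar5 only 3 to 5 are there at a start; the rules pass over those that are not, and their reading is None.
At some moment in a run one of jar1, jar2, jar3, jar4, jar5 may be knocked a few centimetres aside while the robot is not near it.
It also fails if it takes over 210 s, if anything falls off the work surface, if the arm or the gripper's body presses on something with over 40 N, if the wrist force passes 120 N, or if a joint passes its speed limit or range.

### The arm

A 6-joint arm with a two-finger parallel gripper is mounted at the origin on the work surface. World frame = base frame: x ahead of the robot, y to its left, z up, the work surface at z = 0. Lengths are in m, angles in rad, forces in N, time in s.
With the tool pointing down it reaches from about 0.375 to 0.975 m from the base axis. Payload 3.8 kg.
Tool frame: the origin (TCP) lies between the finger pads; the fingertips stand 8 mm ahead of it and the grasp point (between the pads) lies 11 mm behind it (tcp_to_tips is the distance from the TCP to the fingertips, in m); z points along the fingers, y is the line along which they close (so a half turn about z gives the same grasp; the last joint's range is limited). The gripper opens to 85 mm and grips with 20 to 120 N. Pads are 22 mm wide; open, the fingers measure 114 mm over their backs; the gripper's body (76 mm by 85 mm) begins 54 mm behind the grasp point. The pads swing forward as they close: fully open they stand 13 mm farther back than shut.
Start: joints at [-1.226, 0.264, 1.604, -0, 1.274, -0.037], TCP at [0.251, -0.626, 0.239] pointing down, gripper open.
Joint ranges: [-2.63, 2.63], [-0.94, 2.18], [0.31, 2.57], [-1.31, 4.45], [0, 2.66], [-2.55, 2.55]. Speed limits (rad/s): [2.57, 2.57, 3.14, 3.14, 3.14, 3.14].

### API

Orientations are given as a rotation vector (axis times angle).
In Python, from workcell import * gives the robot as it stands.
- The arm moves only by the tool move_arm, never from a script. Its argument "series" is one flat list of numbers, 7 for each row, row after row: the finger opening in cm, from 0 to 8.54, then the shift along the tool's x, y, z in cm, then the turn, a rotation vector about the tool's x, y, z in degrees. A call has 1 to 5 rows; each row shifts and turns the commanded pose from where the row before left it, along the tool's axes as they then stand; what a row does not reach is not made up. A row lasts 1/8 s, in which the tool goes at most 62.5 mm and 10.7 degrees, less where a joint would pass 70% of its speed; a pose out of reach is approached as far as the arm can. A call is refused whole if a number of a shift passes 6.25 or a number of a turn 10.7, either way. A call with a gripper value outside its range is refused whole. The fingers move at their own pace and stop on an object; "grip_force" is the grip in N (left out, the last holds). Time passes only in rows, so rows that do not move let the fingers close. It gives the time, the measured TCP pose, the force, the opening and the grip force at its end, in the units of the state.
- read_state(): the state, without advancing time (a new reading comes with each control period).
- read_camera(name): name is "side" or "top" or "wrist"; returns the picture (384x512x3 uint8, red, green, blue); there is no depth.
- calibration(name): a dict with "camera_matrix" (3x3 intrinsics, pixels), "rvec" (rotation vector, rad) and "tvec" (3), from world to camera coordinates, as OpenCV has them. Camera axes: x right, y down, z forward; pixel columns grow to the right and rows downward; lengths in m; the calibration is good to about 2 mm. The wrist camera is an equidistant fisheye: a pixel r from the principal point sees the ray r / f radians off the axis. A picture is of the moment at which its call begins: read the wrist's pose just before it. calibration takes no time and is no camera call; for the wrist camera it gives the pose at the moment of the call.
- finish_job(): hands the job in; it is judged then, once.
The state is a dict: "time": time; "q": joint angles; "joint_vel": joint speeds; "joint_torque": joint torques, N m; "tool_pos": TCP position; "tcp_rot": TCP orientation; "wrist_force": force on the tool from outside, world axes, zero at the start; "torque": the same for the moment, N m; "width": opening from 0.0 (shut) to 1.0 (fully open); "grip_force": force on a finger pad.
Only numpy, scipy, OpenCV 4.12 (cv2) and the standard library are available. Lean on these libraries where they do the work, as an engineer would, in place of code of your own. Each camera call takes 0.05 s, during which the arm holds its last target. There are 200 camera calls.

## Working session

There is one attempt and no reset: what is moved stays moved. The work goes in short steps, Python scripts to look and compute and a tool call to move; the robot and the scene stay as the last step left them, time stands still between calls to the robot, and variables do not carry over. Pictures are saved under pics/ and viewed, at most 16 in all, crops included, and the job is handed in when it is done.

Besides the shell and the picture viewer there is one more tool, called after "Emit:" by a JSON object that holds its "name" and its "arguments". move_arm: Moves the arm, as the interface text tells. Its arguments: {"type":"object","properties":{"series":{"type":"array"},"grip_force":{"type":"number"}},"required":["series"]}

```bash
mkdir -p pics; ls; python3 - <<'E'
from workcell import *
import cv2,numpy as np
s=read_state();print(s)
for n in("side","top","wrist"):
    im=read_camera(n);c=calibration(n);print(n,c)
    cv2.imwrite(f"pics/{n}0.png",im[:,:,::-1]);
E
```

```text
pics
{'time': 0.0, 'q': array([-1.22587635e+00,  2.64761757e-01,  1.60538752e+00, -9.88279895e-06,
        1.27369689e+00, -3.68934728e-02]), 'joint_vel': array([-2.09913192e-04,  6.46362016e-04,  4.77384247e-04, -1.23879249e-03,
        9.91206007e-05,  1.87740161e-03]), 'joint_torque': array([-1.93176609e-03, -5.15106511e+01, -3.67314327e+01, -1.03180375e-04,
        1.27165092e-02, -3.02681293e-06]), 'tool_pos': array([ 0.25126375, -0.62571661,  0.23794891]), 'tcp_rot': array([-3.08233218e+00, -5.95696968e-01,  5.57291165e-04]), 'wrist_force': array([0.79769581, 0.09282071, 0.77765631]), 'torque': array([ 0.01997817,  0.02095443, -0.00403968]), 'grip_force': 0.0, 'width': 1.0008718787770405}
side {'camera_matrix': array([[469.22792686,   0.        , 256.75560557],
       [  0.        , 469.22792686, 191.13643194],
       [  0.        ,   0.        ,   1.        ]]), 'rvec': array([ 0.01790486, -2.83602465,  1.29707235]), 'tvec': array([0.58368112, 0.14701414, 1.61161536])}
top {'camera_matrix': array([[434.11449859,   0.        , 250.87993777],
       [  0.        , 434.11449859, 181.26848705],
       [  0.        ,   0.        ,   1.        ]]), 'rvec': array([ 2.0966394 , -2.14337908,  0.17763835]), 'tvec': array([-0.01743383,  0.5811917 ,  1.22772473])}
wrist {'camera_matrix': array([[297.31863964,   0.        , 251.88074118],
       [  0.        , 297.31863964, 193.33762054],
       [  0.        ,   0.        ,   1.        ]]), 'rvec': array([-2.39949775,  1.62060398,  0.23729611]), 'tvec': array([-0.67323521, -0.03689098,  0.37853311])}
```

```bash
python3 - <<'E'
import cv2
for n in("side","top"):
    im=cv2.imread(f"pics/{n}0.png");cv2.imwrite(f"pics/{n}0b.png",cv2.resize(im,(800,600),interpolation=cv2.INTER_CUBIC))
E
```

```text
(no output)
```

View pics/side0b.png

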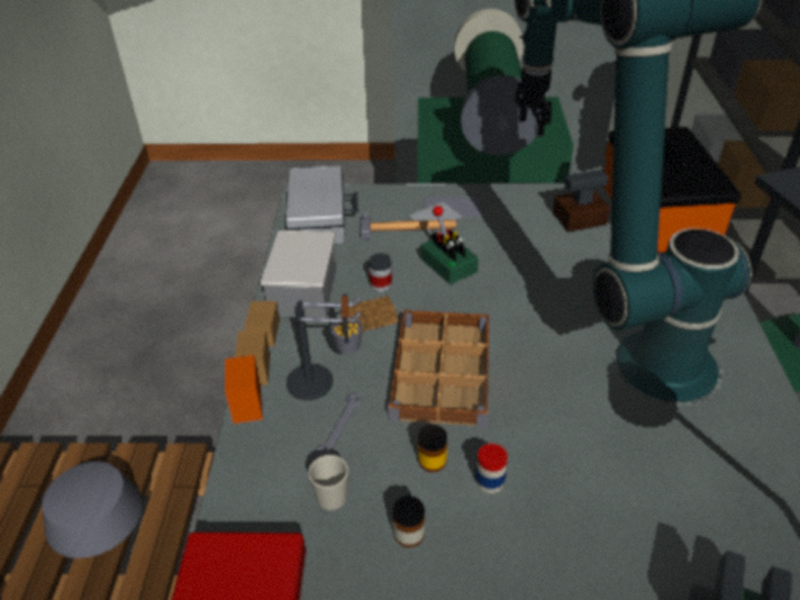

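View pics/top0b.png

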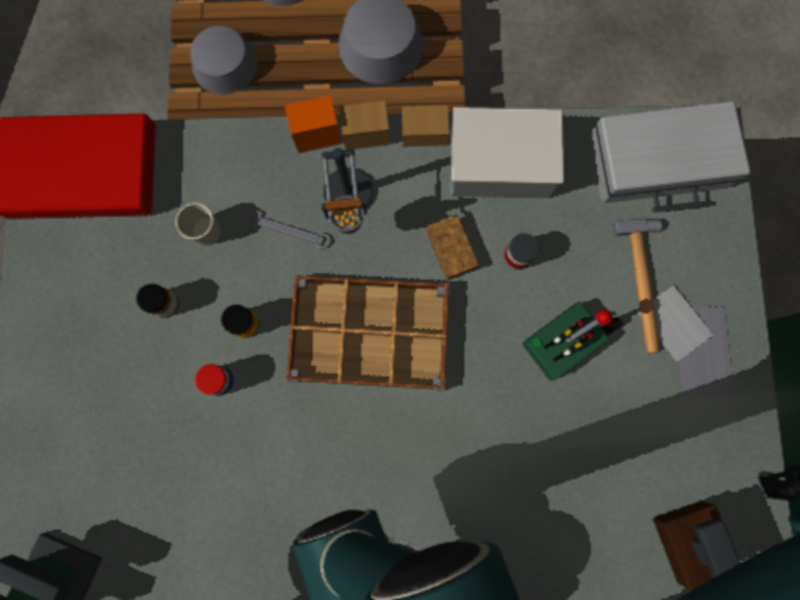

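The side view shows the arm at the right, the crate in the middle and four jars. In the top view at 800 px, the items are:
- jar1, cream label: (155,298)
- jar2, yellow label: (240,320)
- jar3, red lid: (213,379)
- jar5, tin with red label: (522,250)
- crate: (368,332)
- pail bar: (343,204)
- lever ball: (603,318), leaning far from the robot (full speed)

There is no green tin (jar4).

```bash
cat > h.py <<'E'
import cv2,numpy as np
from scipy.spatial.transform import Rotation as R
def rays(c,px):
    px=np.asarray(px,float).reshape(-1,2);K=c["camera_matrix"];Rm=cv2.Rodrigues(c["rvec"])[0]
    if c.get("fish"):
        d=(px-K[:2,2])/[K[0,0],K[1,1]];r=np.linalg.norm(d,axis=1,keepdims=True)
        v=np.hstack([d/np.maximum(r,1e-9)*np.sin(r),np.cos(r)])
    else:
        v=np.hstack([(px-K[:2,2])/[K[0,0],K[1,1]],np.ones((len(px),1))]);v/=np.linalg.norm(v,axis=1,keepdims=True)
    return -Rm.T@c["tvec"],v@Rm
def plane(c,px,z):
    o,v=rays(c,px);return o+v*((z-o[2])/v[:,2:])
def tri(*views):
    A=np.zeros((3,3));b=np.zeros(3);L=[]
    for c,px in views:
        o,v=rays(c,px);P=np.eye(3)-np.outer(v[0],v[0]);A+=P;b+=P@o;L.append((P,o))
    X=np.linalg.solve(A,b);return X,[np.linalg.norm(P@(X-o)) for P,o in L]
def blob(im,c,r,f):
    "centroid,bbox,area of largest blob of mask f(hsv) within r of c"
    hsv=cv2.cvtColor(im,cv2.COLOR_BGR2HSV).astype(int);m=f(hsv[...,0],hsv[...,1],hsv[...,2]).astype(np.uint8)
    w=np.zeros_like(m);cv2.circle(w,tuple(int(i) for i in c),int(r),1,-1);m&=w
    n,l,s,ce=cv2.connectedComponentsWithStats(m)
    if n<2:return None
    k=1+np.argmax(s[1:,4]);cn,_=cv2.findContours((l==k).astype(np.uint8),cv2.RETR_EXTERNAL,cv2.CHAIN_APPROX_NONE)
    return ce[k],s[k],cn[0][:,0]
E
python3 - <<'E'
from workcell import *
from h import *
T=calibration("top");S=calibration("side")
t=cv2.imread("pics/top0.png");s=cv2.imread("pics/side0.png")
print("cams",rays(T,[0,0])[0],rays(S,[0,0])[0])
red=lambda h,S_,v:((h<8)|(h>172))&(S_>150)&(v>90)
dark=lambda h,S_,v:(v<45)
k=.64
for n,a,b,f,r in(("jar1",(155,298),(409,512),dark,16),("jar2",(240,320),(432,438),dark,16),("jar3",(213,379),(491,457),red,16),("ball",(603,318),(438,211),red,10)):
    A=blob(t,np.array(a)*k,r,f);B=blob(s,np.array(b)*k,r,f)
    print(n,A[0],A[1],B[0],B[1],tri((T,A[0]),(S,B[0])),"z.08",plane(T,A[0],.08))
print("jar5",tri((T,np.array((522,250))*k),(S,np.array((380,262))*k)),plane(T,np.array((522,247))*k,.08))
def crop(im,x0,y0,x1,y1,f,n):cv2.imwrite(n,cv2.resize(im[y0:y1,x0:x1],None,fx=f,fy=f,interpolation=cv2.INTER_CUBIC))
a=cv2.resize(t[90:260,175:375],None,fx=3,fy=3,interpolation=cv2.INTER_CUBIC)
b=cv2.resize(t[140:260,320:430],(200*1,218),interpolation=cv2.INTER_CUBIC)
cv2.imwrite("pics/topc.png",a)
crop(t,325,130,425,250,5,"pics/levt.png")
E
```

```text
cams [ 0.34976292 -0.04563451  1.31186095] [0.54224876 1.13425779 1.17431956]
jar1 [ 97.96784566 190.71061093] [ 88 182  21  18 311] [258.73348519 324.99544419] [247 312  25  25 439] (array([0.56431627, 0.41394452, 0.07318439]), [np.float64(0.004844832434529787), np.float64(0.00484483243452959)]) z.08 [[0.55830272 0.4118791  0.08      ]]
jar2 [154.35040431 203.94609164] [142 195  28  19 371] [274.51155116 279.6369637 ] [263 271  23  18 303] (array([0.5217499 , 0.25132907, 0.06264829]), [np.float64(0.0033660944122720794), np.float64(0.003366094412272179)]) z.08 [[0.5160481  0.24760223 0.08      ]]
jar3 [133.95454545 242.29020979] [125 233  19  19 286] [314.78651685 292.13483146] [306 284  19  18 267] (array([0.40944137, 0.30456424, 0.07490801]), [np.float64(0.001002979384620922), np.float64(0.001002979384620874)]) z.08 [[0.4082095 0.3032811 0.08     ]]
ball [385.52054795 202.87671233] [381 199  10   9  73] [280.  134.5] [278 132   5   6  26] (array([ 0.49745707, -0.39322336,  0.14490428]), [np.float64(0.0014426231652440824), np.float64(0.0014426231652440468)]) z.08 [[ 0.50415275 -0.41227166  0.08      ]]
jar5 (array([ 0.63717236, -0.27506572,  0.07296457]), [np.float64(0.002805496233069671), np.float64(0.0028054962330695617)]) [[ 0.63841536 -0.27360651  0.08      ]]
```

View pics/topc.png

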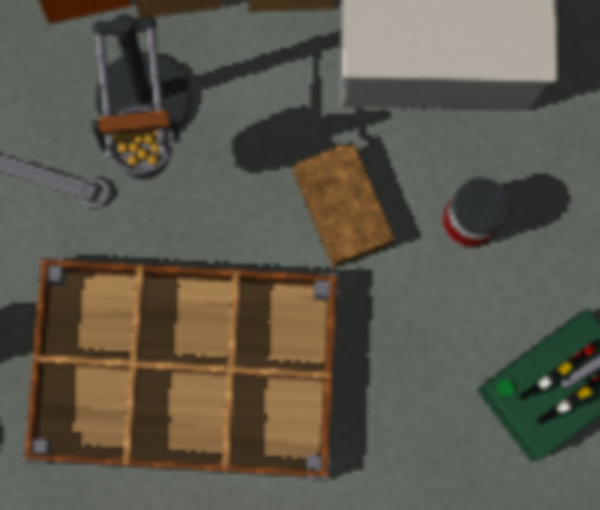

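View pics/levt.png

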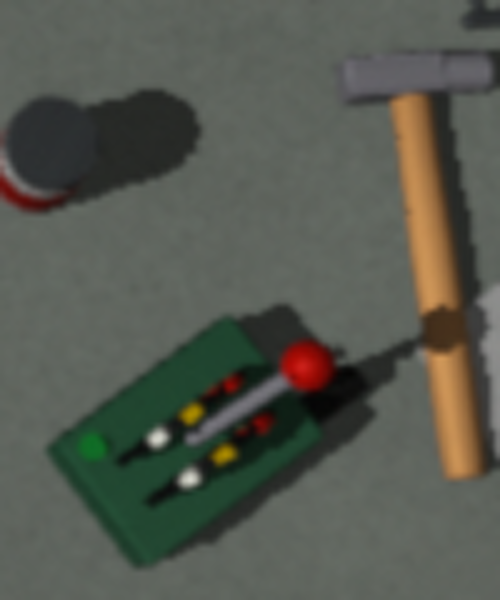

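Crop readings at 3x: crate rim corners (42,262), (336,277), (328,474), (27,460), pail bar from (100,122) to (170,118). Readings at 5x: lever box top corners (50,450), (232,316), (322,432), (140,565), ball at (307,366). The lever points past the red mark, so it is at full speed.

```bash
python3 - <<'E'
from workcell import *
from h import *
np.set_printoptions(precision=4,suppress=True)
T=calibration("top");S=calibration("side")
s=cv2.imread("pics/side0.png")
f3=lambda p:np.array(p)/3+[175,90]-.3
f5=lambda p:np.array(p)/5+[325,130]-.4
c=plane(T,f3([(42,262),(336,277),(328,474),(27,460)]),.042);print(c,c.mean(0),np.linalg.norm(c-np.roll(c,-1,0),axis=1))
ax=(c[0]-c[1]+c[3]-c[2]);print("crate yaw",np.degrees(np.arctan2(-ax[0],ax[1])))
b=plane(T,f5([(50,450),(232,316),(322,432),(140,565)]),.05);print(b,b.mean(0),np.linalg.norm(b-np.roll(b,-1,0),axis=1))
ax=b[1]-b[0]+b[2]-b[3];print("box yaw",np.degrees(np.arctan2(ax[1],ax[0])))
bar=f3([(100,123),(170,119)]);p=plane(T,bar,.207);print("bar",p,p.mean(0),np.linalg.norm(p[1]-p[0]))
print("prongs far ends",plane(T,f3([(99,27),(152,24),(103,115),(159,112)]),.2))
print("tri bar",tri((T,bar.mean(0)),(S,np.array((347,307))*.64)))
print("jar5",plane(T,f5((52,142)),.08),plane(T,[152,204.5],.08))
E
python3 - <<'E'
import cv2
s=cv2.imread("pics/side0.png");a=cv2.resize(s[105:275,170:330],None,fx=3.5,fy=3.5,interpolation=cv2.INTER_CUBIC)
cv2.imwrite("pics/sidec.png",a)
E
```

```text
[[ 0.5998  0.1553  0.042 ]
 [ 0.5778 -0.1364  0.042 ]
 [ 0.3852 -0.1219  0.042 ]
 [ 0.4048  0.1688  0.042 ]] [0.4919 0.0165 0.042 ] [0.2925 0.1931 0.2914 0.1955]
crate yaw -4.08264942098236
[[ 0.4625 -0.2706  0.05  ]
 [ 0.5386 -0.3812  0.05  ]
 [ 0.4694 -0.4283  0.05  ]
 [ 0.3954 -0.3184  0.05  ]] [ 0.4665 -0.3496  0.05  ] [0.1342 0.0837 0.1325 0.0824]
box yaw -55.73899076129272
bar [[0.6911 0.0785 0.207 ]
 [0.6932 0.0167 0.207 ]] [0.6922 0.0476 0.207 ] 0.06191269600310532
prongs far ends [[0.7832 0.08   0.2   ]
 [0.7848 0.0322 0.2   ]
 [0.7006 0.0766 0.2   ]
 [0.7021 0.0268 0.2   ]]
tri bar (array([0.6886, 0.0472, 0.2131]), [np.float64(0.0016541914682370715), np.float64(0.00165419146823709)])
jar5 [[ 0.6386 -0.2763  0.08  ]] [[0.5146 0.2543 0.08  ]]
```

View pics/sidec.png

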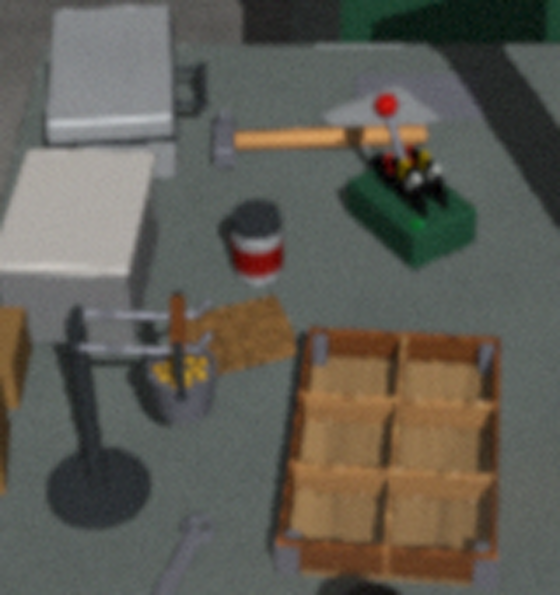

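Sizes check out: crate 292x194 mm, box 133x83 mm, bar length 62 mm and its height about 0.21 m. The 3.5x side crop shows the lever ball at (386,104) and the crate empty. I'll write a planner that converts targets into tool-axis rows.

```bash
cat > p.py <<'E'
from workcell import *
from h import *
np.set_printoptions(precision=4,suppress=True)
def pose(s=None):
    s=s or read_state();M=R.from_rotvec(s["tcp_rot"]).as_matrix()
    return np.array(s["tool_pos"]),M
def down(h):
    h=np.radians(h);c,n=np.cos(h),np.sin(h);return np.array([[c,n,0],[n,-c,0],[0,0,-1.]])
def plan(wps,step=.055,ang=10.):
    "wps: (x,y,z,heading deg of tool x,opening cm[,nrows]); prints rows, rounded, errors carried on"
    p,M=pose();out=[]
    for w in wps:
        P=np.array(w[:3]);N=down(w[3])
        d=R.from_matrix(M.T@N).as_rotvec();n=int(max(1,np.ceil(np.linalg.norm(P-p)/step),np.ceil(np.degrees(np.linalg.norm(d))/ang)))
        p0,M0=p.copy(),M.copy()
        for i in range(1,n+1):
            tp=p0+(P-p0)*i/n;tM=M0@R.from_rotvec(d*i/n).as_matrix()
            sh=np.round(M.T@(tp-p)*100,1);tu=np.round(np.degrees(R.from_matrix(M.T@tM).as_rotvec()),1)
            p=p+M@sh/100;M=M@R.from_rotvec(np.radians(tu)).as_matrix()
            out.append([w[4],*sh,*tu])
        if len(w)>5: out+= [[w[4],0,0,0,0,0,0]]*w[5]
    for i in range(0,len(out),5):print(",  ".join(",".join(f"{v+0:g}" for v in r) for r in out[i:i+5]))
def wcal():
    c=calibration("wrist");c["fish"]=1;return c
def wpic(name):
    c=wcal();im=read_camera("wrist")[:,:,::-1].copy();cv2.imwrite(f"pics/{name}.png",im);return c,im
E
python3 - <<'E'
from p import *
p,M=pose();c=wcal();print(p,M,"cam",rays(c,[0,0])[0],cv2.Rodrigues(c["rvec"])[0])
plan([(.4975,-.3932,.24,124.3,8.5)])
E
```

```text
[ 0.2513 -0.6259  0.2382] [[ 0.928   0.3726 -0.0006]
 [ 0.3726 -0.928   0.0017]
 [ 0.0001 -0.0018 -1.    ]] cam [ 0.3182 -0.5986  0.3719] [[ 0.3732 -0.9278 -0.0024]
 [-0.8895 -0.3585  0.2833]
 [-0.2637 -0.1036 -0.959 ]]
8.5,2.9,-1.1,0,0,0,-9.3,  8.5,3,-0.7,0,0,0,-9.3,  8.5,3.1,-0.1,0,0,0,-9.3,  8.5,3,0.3,-0.1,0,0,-9.3,  8.5,3,0.8,0,0,-0.1,-9.4
8.5,2.8,1.3,0,0,0,-9.3,  8.5,2.5,1.8,0,0,0,-9.3,  8.5,2.2,2.1,0,-0.1,0,-9.3,  8.5,1.9,2.5,0,0,0,-9.3,  8.5,1.4,2.7,-0.1,0,0,-9.3
8.5,1,2.9,0,0,0,-9.3
```

Emit:
{"name": "move_arm", "arguments": {"series": [8.5,2.9,-1.1,0,0,0,-9.3,8.5,3,-0.7,0,0,0,-9.3,8.5,3.1,-0.1,0,0,0,-9.3,8.5,3,0.3,-0.1,0,0,-9.3,8.5,3,0.8,0,0,-0.1,-9.4], "grip_force": 25}}

```text
time: 0.78
tool_pos: [0.3637, -0.5195, 0.2399]
tcp_rot: [2.592, 1.774, -0.002]
wrist_force: [0.6, 0.2, 0.1]
width: 0.995
grip_force: 0.0
```

Emit:
{"name": "move_arm", "arguments": {"series": [8.5,2.8,1.3,0,0,0,-9.3,8.5,2.5,1.8,0,0,0,-9.3,8.5,2.2,2.1,0,-0.1,0,-9.3,8.5,1.9,2.5,0,0,0,-9.3,8.5,1.4,2.7,-0.1,0,0,-9.3]}}

```text
time: 1.4
tool_pos: [0.476, -0.4141, 0.2406]
tcp_rot: [1.681, 2.653, -0.001]
wrist_force: [0.1, -0.9, -0.9]
width: 0.994
grip_force: 0.0
```

Emit:
{"name": "move_arm", "arguments": {"series": [8.5,1,2.9,0,0,0,-9.3,8.5,0,0,0,0,0,0]}}

```text
time: 1.65
tool_pos: [0.4987, -0.3922, 0.2406]
tcp_rot: [1.464, 2.779, -0.0]
wrist_force: [-0.1, -0.2, -0.7]
width: 0.994
grip_force: 0.0
```

```bash
python3 - <<'E'
from p import *
c,im=wpic("w1");p,M=pose();print(p,M[:,0])
red=lambda h,S_,v:((h<8)|(h>172))&(S_>150)&(v>70)
B=blob(im,(256,192),250,red);print(B[0],B[1],read_state()["wrist_force"])
T=calibration("top");t=(np.array((307,366))/5+[325,130]-.4);S=calibration("side")
print(plane(c,B[0],.14),tri((c,B[0]),(T,t)),tri((c,B[0]),(T,t),(S,[280,134.5])))
E
```

```text
[ 0.4979 -0.3931  0.2407] [-0.5635  0.8261 -0.0011]
[248.6372 197.394 ] [233 183  32  30 769] [-0.4833 -0.522   0.0971]
[[ 0.4968 -0.3935  0.14  ]] (array([ 0.4932, -0.3876,  0.1649]), [np.float64(0.0007912471770092994), np.float64(0.0007912471770092247)]) (array([ 0.4971, -0.3935,  0.1446]), [np.float64(0.0014763606130749527), np.float64(0.0011805705788013206), np.float64(0.0018295750228768464)])
```

View pics/w1.png

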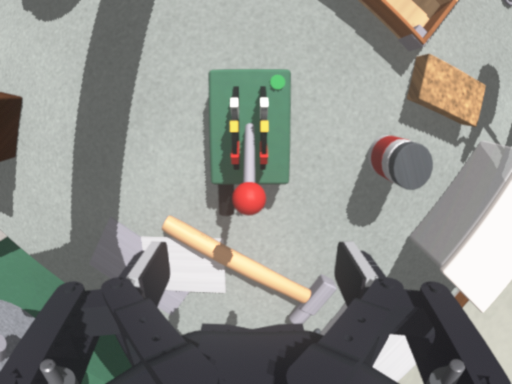

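The wrist view has the red ball at (249,197). The disc marks are white (234/264,103), yellow (234/264,127) and red (235/264,155), with the rod pointing at red. I'll get the hinge from the marks.

```bash
python3 - <<'E'
from p import *
c=wcal();im=cv2.imread("pics/w1.png")
ux=np.array([.5635,-.826,0]);
u=ux
fs={"yellow":(lambda h,s,v:(h>18)&(h<35)&(s>150)&(v>100),(249,127),-.1),"white":(lambda h,s,v:(s<60)&(v>150),(249,103),-.6),"red":(lambda h,s,v:((h<8)|(h>172))&(s>150)&(v>60),(249,157),.65)}
for n,(f,q,L) in fs.items():
    pts=[blob(im,(q[0]+d,q[1]),10,f) for d in(-15,15)]
    px=np.mean([b[0] for b in pts],0);X=plane(c,px,.055+.045*np.cos(L))[0]
    print(n,[b[0].round(1) for b in pts],X,"hinge",X-u*.045*np.sin(L))
d=plane(c,[(209.5,71),(290,69.5),(210.5,183.5),(289.5,184)],.05);print(d,d.mean(0))
B=[248.64,197.39]
for z in(.134,.14,.145):
  X=plane(c,B,z)[0]-[.4665,-.3496,0];print(z,X@u)
E
```

```text
yellow [array([235., 131.]), array([263.5, 131. ])] [ 0.4672 -0.352   0.0998] hinge [ 0.4698 -0.3557  0.0998]
white [array([233.6, 101.9]), array([264.3, 102. ])] [ 0.4517 -0.3299  0.0921] hinge [ 0.466  -0.3509  0.0921]
red [array([235. , 156.9]), array([263.1, 157.4])] [ 0.4817 -0.3737  0.0908] hinge [ 0.4663 -0.3512  0.0908]
[[ 0.3963 -0.3246  0.05  ]
 [ 0.4669 -0.2746  0.05  ]
 [ 0.466  -0.4291  0.05  ]
 [ 0.5403 -0.379   0.05  ]] [ 0.4674 -0.3518  0.05  ]
0.134 0.05555797637133339
0.14 0.053684585275128406
0.145 0.05212342602829098
```

Emit:
{"name": "move_arm", "arguments": {"series": [8.5,0,0,5.6,0,0,0,8.5,0,0,5.6,0,0,0,2,0,0,0,0,0,0,2,0,0,0,0,0,0,2,0,0,0,0,0,0]}}

```text
time: 2.33
tool_pos: [0.4994, -0.396, 0.1328]
tcp_rot: [1.466, 2.77, -0.004]
wrist_force: [-0.4, 0.2, -0.1]
width: 0.37
grip_force: 0.0
```

Emit:
{"name": "move_arm", "arguments": {"series": [2,0,0,0,0,0,0]}}

```text
time: 2.45
tool_pos: [0.499, -0.3965, 0.1327]
tcp_rot: [1.465, 2.771, -0.006]
wrist_force: [-1.6, -3.7, 4.8]
width: 0.309
grip_force: 24.5
```

Emit:
{"name": "move_arm", "arguments": {"series": [2,1,0,-0.5,0,0,0,2,1,0,-0.4,0,0,0,2,1.1,0,-0.3,0,0,0,2,1.1,0,-0.2,0,0,0,2,1.1,0,0,0,0,0]}}

```text
time: 3.08
tool_pos: [0.4687, -0.3525, 0.1462]
tcp_rot: [1.465, 2.771, -0.007]
wrist_force: [-2.7, -5.0, 3.5]
width: 0.307
grip_force: 25.2
```

Emit:
{"name": "move_arm", "arguments": {"series": [2,1,0,0,0,0,0,2,0,0,0,0,0,0]}}

```text
time: 3.32
tool_pos: [0.4621, -0.3428, 0.1454]
tcp_rot: [1.466, 2.774, -0.005]
wrist_force: [-3.7, -1.9, 6.2]
width: 0.313
grip_force: 25.6
```

```bash
python3 - <<'E'
from p import *
print(read_state())
T=calibration("top");S=calibration("side")
t=read_camera("top")[:,:,::-1].copy();s=read_camera("side")[:,:,::-1].copy();c,w=wpic("w2")
cv2.imwrite("pics/t2.png",t);cv2.imwrite("pics/s2.png",s)
red=lambda h,S_,v:((h<8)|(h>172))&(S_>150)&(v>60)
for im,q,r in((t,(375,212),16),(s,(283,137),12),(w,(256,250),90)):
    b=blob(im,q,r,red);print(b and (b[0],b[1]))
E
```

```text
{'time': 3.325, 'q': array([-0.6803,  0.1513,  1.9198, -0.0025,  1.0658, -1.2776]), 'joint_vel': array([-0.0025,  0.0083, -0.0091,  0.0019,  0.0027, -0.0017]), 'joint_torque': array([  2.7734, -39.1901, -31.6556,   1.36  ,  -0.5443,  -0.0301]), 'tool_pos': array([ 0.4621, -0.3428,  0.1454]), 'tcp_rot': array([ 1.4659,  2.774 , -0.0048]), 'wrist_force': array([-3.6918, -1.9176,  6.232 ]), 'torque': array([-0.428 ,  0.6298, -0.0084]), 'grip_force': 25.577382445335388, 'width': 0.3130091085201628}
None
(array([290.24, 138.24]), array([288, 136,   5,   6,  25], dtype=int32))
(array([251.4096, 270.8351]), array([ 225,  244,   55,   55, 2383], dtype=int32))
```

Emit:
{"name": "move_arm", "arguments": {"series": [8.5,0,0,0,0,0,0,8.5,0,0,0,0,0,0,8.5,0,0,0,0,0,0,8.5,0,0,-5,0,0,0,8.5,0,0,-5,0,0,0]}}

```text
time: 4.1
tool_pos: [0.4616, -0.3411, 0.2428]
tcp_rot: [-1.467, -2.776, 0.0]
wrist_force: [0.7, -0.0, 0.2]
width: 0.996
grip_force: 0.0
```

```bash
python3 - <<'E'
from p import *
S=calibration("side");s=read_camera("side")[:,:,::-1].copy();p,M=pose();c,w=wpic("w3");print(p)
red=lambda h,S_,v:((h<8)|(h>172))&(S_>150)&(v>60)
a=blob(s,(288,138),12,red);b=blob(w,(250,200),60,red);print(a[0],b[0],b[1])
X,e=tri((S,a[0]),(c,b[0]));print(X,e)
u=np.array([.5635,-.826,0]);
for Y in (X,plane(c,b[0],.1545)[0]):
  l=np.arctan2((Y-[.4665,-.351,0])@u,Y[2]-.055);print(Y,"q",l+.6)
p0=np.array([.4968,-.3935,.140])
print("yaw check chord",(Y-p0)@u)
cv2.imwrite("pics/w3c.png",cv2.resize(w[40:300,120:512],None,fx=2,fy=2))
plan([(.6386,-.2763,.23,61,8.5)])
E
```

```text
[ 0.465  -0.3438  0.252 ]
[288.7097 138.7097] [249.6382 200.7884] [233 185  34  31 865]
[ 0.4661 -0.3464  0.1573] [np.float64(0.0008152457324695536), np.float64(0.0008152457324695548)]
[ 0.4661 -0.3464  0.1573] q 0.5601607343778322
[ 0.4658 -0.3469  0.1545] q 0.5620495235987696
yaw check chord -0.05595693626203711
8.5,-0.6,2.6,0.3,0.1,0.1,9,  8.5,-0.2,2.6,0.3,0.1,0.1,9.1,  8.5,0.3,2.7,0.3,0.1,0,9,  8.5,0.6,2.6,0.3,0,0.1,9.1,  8.5,1.1,2.4,0.3,0.1,0.1,9
8.5,1.4,2.2,0.3,0.1,0.1,9,  8.5,1.8,2,0.3,0.1,0.1,9.1
```

View pics/w3c.png

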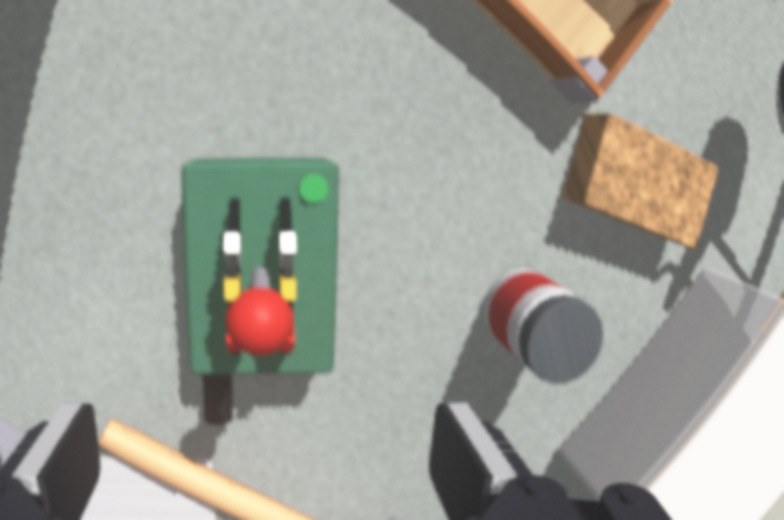

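The crop shows the ball at (260,320), just past the yellow marks at y≈288 and before red at y≈340. I'll remeasure with the arm at rest, relative to the marks.

```bash
python3 - <<'E'
from p import *
read_camera("side");p,M=pose();c,im=wpic("w4");print(p)
s=read_camera("side")[:,:,::-1].copy()
u=np.array([.5635,-.826,0])
red=lambda h,s,v:((h<8)|(h>172))&(s>150)&(v>60)
b=blob(im,(250,200),60,red);(cx,cy),r=cv2.minEnclosingCircle(b[2]);print(b[0],b[1],cx,cy,r)
H=[]
for n,f,y,L in(("yellow",lambda h,s,v:(h>18)&(h<35)&(s>150)&(v>100),184,-.1),("white",lambda h,s,v:(s<60)&(v>150),161,-.6)):
    pts=[blob(im,(x,y),13,f) for x in(236,264)];px=np.mean([q[0] for q in pts],0)
    X=plane(c,px,.055+.045*np.cos(L))[0];H.append(X-u*.045*np.sin(L));print(n,[(q[0].round(1),q[1]) for q in pts],X@u,H[-1])
box=lambda h,s,v:(h>65)&(h<95)&(s>80)&(v>40)
g=blob(im,(250,170),90,box);print("box bbox",g[1])
X=plane(c,b[0],.1545)[0]
for h in H+[np.array([.4665,-.351,0])]:print("q",.6+np.arctan2((X-h)@u,.1))
E
```

```text
[ 0.4642 -0.3432  0.2471]
[249.5825 202.1905] [233 186  34  32 903] 249.84494018554688 203.80674743652344 18.840614318847656
yellow [(array([235.8, 186. ]), array([232, 180,   8,  11,  34], dtype=int32)), (array([262.4, 184.8]), array([260, 180,   6,  11,  31], dtype=int32))] 0.5485155148095563 [ 0.4671 -0.3509  0.0998]
white [(array([235.6, 161.7]), array([231, 156,  10,  12, 110], dtype=int32)), (array([264.1, 161.6]), array([260, 156,  10,  12, 106], dtype=int32))] 0.5263403017018211 [ 0.467  -0.3494  0.0921]
box bbox [ 213  121   75   39 1922]
q 0.543178683827753
q 0.5557744713343213
q 0.5452562760251793
```

```bash
python3 - <<'E'
from p import *
c=wcal();im=cv2.imread("pics/w4.png")
b=blob(im,(401,215),34,lambda h,s,v:(v<95)&(v>35)&(s<110));print(b[0],b[1])
print(plane(c,b[0],.08))
T=calibration("top");print(tri((c,b[0]),(T,np.array((52,142))/5+[325,130]-.4)))
# crate cells
h=-4.08;ax=R.from_euler("z",h,degrees=True).as_matrix()
for i in range(6):
    r,k=divmod(i,3);print(i,np.array([.4919,.0165,0])+ax@[-.048+.096*r,-.096+.096*k,0])
plan([(.6386,-.2763,.22,66,8.5)])
E
```

```text
[385.5188 207.2125] [381 192  15  33 160]
[[ 0.6052 -0.2818  0.08  ]]
(array([ 0.6537, -0.2859,  0.0063]), [np.float64(0.004493700492110944), np.float64(0.004493700492110996)])
0 [ 0.4372 -0.0758  0.    ]
1 [0.444  0.0199 0.    ]
2 [0.4509 0.1157 0.    ]
3 [ 0.5329 -0.0827  0.    ]
4 [0.5398 0.0131 0.    ]
5 [0.5466 0.1088 0.    ]
8.5,-0.8,3,0.4,0,0,9.7,  8.5,-0.2,3.2,0.4,0,0,9.7,  8.5,0.3,3.1,0.3,0,0,9.7,  8.5,0.8,3,0.4,0,0,9.8,  8.5,1.3,2.9,0.4,0,0,9.7
8.5,1.8,2.5,0.4,0.1,0,9.7
```

Emit:
{"name": "move_arm", "arguments": {"series": [8.5,-0.8,3,0.4,0,0,9.7,8.5,-0.2,3.2,0.4,0,0,9.7,8.5,0.3,3.1,0.3,0,0,9.7,8.5,0.8,3,0.4,0,0,9.8,8.5,1.3,2.9,0.4,0,0,9.7]}}

```text
time: 4.97
tool_pos: [0.6092, -0.2867, 0.2208]
tcp_rot: [-2.484, -1.919, 0.004]
wrist_force: [-0.7, 0.2, -0.4]
width: 0.997
grip_force: 0.0
```

Emit:
{"name": "move_arm", "arguments": {"series": [8.5,1.8,2.5,0.4,0.1,0,9.7,8.5,0,0,0,0,0,0,8.5,0,0,0,0,0,0]}}

```text
time: 5.35
tool_pos: [0.637, -0.2763, 0.2179]
tcp_rot: [-2.631, -1.712, 0.005]
wrist_force: [-1.0, 0.3, -0.1]
width: 1.0
grip_force: 0.0
```

```bash
python3 - <<'E'
from p import *
p,M=pose();c,im=wpic("w5");print(p,c["rvec"])
K=c["camera_matrix"];Rm=cv2.Rodrigues(c["rvec"])[0]
v=Rm@np.array([.6386,-.2763,.08])+c["tvec"];th=np.arctan2(np.hypot(v[0],v[1]),v[2]);print("expected px",K[:2,2]+297.3*th*v[:2]/np.hypot(v[0],v[1]))
E
```

```text
[ 0.637  -0.2763  0.2179] [-2.797   0.5906  0.0913]
expected px [254.3858 184.9291]
```

View pics/w5.png

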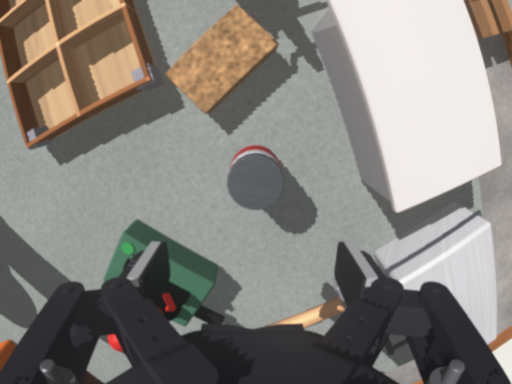

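Lid of jar5 at (256,179), radius about 28 px. The lever box is at the lower left and there is free room on both sides.

```bash
python3 - <<'E'
from p import *
c=wcal();T=calibration("top")
print(plane(c,[256,179],.08),tri((c,[256,179]),(T,np.array((52,142))/5+[325,130]-.4)))
print("box corner",plane(c,[(397,210),(316,38)],.1),plane(c,[(362,185)],.0))
plan([(.640,-.272,.22,66,8.5),(.640,-.272,.055,66,8.5)])
E
```

```text
[[ 0.6424 -0.2722  0.08  ]] (array([ 0.6414, -0.277 ,  0.0668]), [np.float64(0.001732931331480623), np.float64(0.0017329313314805466)])
box corner [[ 0.7587 -0.3512  0.1   ]
 [ 0.7406 -0.1749  0.1   ]] [[ 0.757  -0.3521  0.    ]]
8.5,0.5,0.1,-0.1,-0.2,0.1,0,  8.5,0,0,5.5,0,0,0,  8.5,0,0,5.5,0,0,0,  8.5,0,0,5.5,0,0,0
```

Emit:
{"name": "move_arm", "arguments": {"series": [8.5,0.4,0.2,0,0,0,0,8.5,0,0,5.5,0,0,0,8.5,0,0,5.5,0,0,0,8.5,0,0,5.5,0,0,0,8.5,0,0,0,0,0,0], "grip_force": 45}}

```text
time: 6.02
tool_pos: [0.6366, -0.272, 0.0492]
tcp_rot: [-2.627, -1.705, 0.012]
wrist_force: [-0.3, 1.3, 0.4]
width: 0.996
grip_force: 0.0
```

Emit:
{"name": "move_arm", "arguments": {"series": [4.5,0,0,0,0,0,0,4.5,0,0,0,0,0,0,4.5,0,0,0,0,0,0,4.5,0,0,0,0,0,0]}}

```text
time: 6.52
tool_pos: [0.6437, -0.275, 0.0594]
tcp_rot: [2.631, 1.708, 0.003]
wrist_force: [-3.0, 1.8, 7.3]
width: 0.643
grip_force: 48.1
```

```bash
python3 - <<'E'
from p import *
p,M=pose();print(p,read_state()["width"],read_state()["wrist_force"])
plan([(p[0],p[1],.17,66,4.5),(.534,-.081,.17,86,4.5),(.534,-.081,p[2]+.012,86,4.5)])
E
```

```text
[ 0.6437 -0.275   0.0594] 0.6430107069065948 [-2.985   1.7618  7.2894]
4.5,0,0,-3.7,0.1,0,0,  4.5,0,0,-3.7,0.1,0.1,0,  4.5,0,0,-3.7,0.1,0,0,  4.5,2.6,-3.6,0,0,0,-4,  4.5,2.9,-3.4,0,0,0,-4
4.5,3.2,-3.1,0,0,0,-4,  4.5,3.3,-3,0,0,0,-4,  4.5,3.5,-2.7,0,0,0,-4,  4.5,0,0,5,0,0,0,  4.5,0,0,4.9,0,0,0
```

Emit:
{"name": "move_arm", "arguments": {"series": [4.5,0,0,-3.7,0,0,0,4.5,0,0,-3.7,0,0,0,4.5,0,0,-4,0,0,0,4.5,2.6,-3.6,0,0,0,-4,4.5,2.9,-3.4,0,0,0,-4]}}

```text
time: 7.15
tool_pos: [0.5979, -0.1964, 0.1712]
tcp_rot: [2.506, 1.889, 0.002]
wrist_force: [0.2, 0.3, -4.9]
width: 0.638
grip_force: 49.8
```

Emit:
{"name": "move_arm", "arguments": {"series": [4.5,3.2,-3.1,0,0,0,-4,4.5,3.3,-3,0,0,0,-4,4.5,3.5,-2.7,0,0,0,-4,4.5,0,0,0,0,0,0,4.5,0,0,0,0,0,0]}}

```text
time: 7.78
tool_pos: [0.5329, -0.0805, 0.1701]
tcp_rot: [2.296, 2.141, 0.0]
wrist_force: [0.7, -0.9, -3.8]
width: 0.636
grip_force: 49.7
```

```bash
python3 - <<'E'
from p import *
for i in range(4):
  s=read_state();print(s["time"],s["tool_pos"],s["width"],s["wrist_force"]);
  if i==1:c,im=wpic("w6")
  else:read_camera("side")
t=read_camera("top")[:,:,::-1];cv2.imwrite("pics/t6.png",t)
a=np.hstack([cv2.resize(im,(400,300)),cv2.resize(t[100:280,170:410],(400,300))])
cv2.imwrite("pics/w6b.png",a)
plan([(.533,-.082,.17,86,4.5),(.533,-.082,.068,86,4.5)])
E
```

```text
7.775 [ 0.5329 -0.0805  0.1701] 0.6363792163296897 [ 0.6609 -0.873  -3.7734]
7.825 [ 0.5331 -0.0809  0.17  ] 0.6456984986923017 [ 0.3259 -0.0523 -4.0694]
7.875 [ 0.5332 -0.0811  0.1698] 0.6431612617446817 [ 0.0391  0.1609 -4.3167]
7.925 [ 0.533  -0.0812  0.1695] 0.6397996334442277 [-0.0367 -0.088  -3.5335]
4.5,-0.1,0,-0.1,0,0.1,-0.1,  4.5,0,0,5.1,0,0,0,  4.5,0,0,5.1,0,0,0
```

View pics/w6b.png

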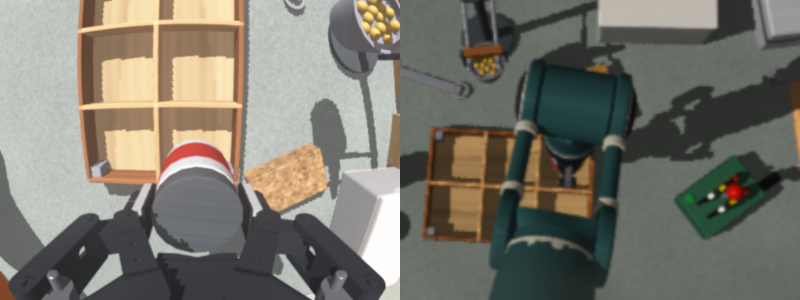

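The wrist view shows jar5 held over the far right cell, with a divider crossing at (201,132) px. The top view agrees, and the lever is unchanged. I'll cross-check the crate crossings.

```bash
python3 - <<'E'
from p import *
c=wcal();print(plane(c,np.array([(157,103),(159,22),(240,105),(245,26),(79,104),(78,31)])*1.28,.042))
ax=R.from_euler("z",-4.08,degrees=True).as_matrix()
for q in((0,-.048),(0,.048),(.096,-.048),(.096,.048),(-.096,-.048),(-.096,.048)):print(np.array([.4919,.0165,0])+ax@[*q,0])
E
```

```text
[[ 0.4915 -0.0259  0.042 ]
 [ 0.5009  0.0671  0.042 ]
 [ 0.5849 -0.0347  0.042 ]
 [ 0.5964  0.0563  0.042 ]
 [ 0.3931 -0.0155  0.042 ]
 [ 0.4001  0.0753  0.042 ]]
[ 0.4885 -0.0314  0.    ]
[0.4953 0.0644 0.    ]
[ 0.5842 -0.0382  0.    ]
[0.5911 0.0575 0.    ]
[ 0.3927 -0.0245  0.    ]
[0.3996 0.0712 0.    ]
```

Emit:
{"name": "move_arm", "arguments": {"series": [4.5,0,0.2,0,0,0,0,4.5,0,0,3.5,0,0,0,4.5,0,0,3.5,0,0,0,4.5,0,0,3.3,0,0,0,4.5,0,0,0,0,0,0]}}

```text
time: 8.65
tool_pos: [0.5331, -0.0806, 0.0642]
tcp_rot: [-2.297, -2.14, 0.005]
wrist_force: [-0.5, -0.0, -3.5]
width: 0.638
grip_force: 54.0
```

Emit:
{"name": "move_arm", "arguments": {"series": [4.5,0,0,0,0,0,0]}}

```text
time: 8.78
tool_pos: [0.5346, -0.0808, 0.0661]
tcp_rot: [2.298, 2.141, -0.001]
wrist_force: [0.3, 0.3, -4.2]
width: 0.639
grip_force: 54.0
```

Emit:
{"name": "move_arm", "arguments": {"series": [4.5,0,0,0.3,0,0,0,4.5,0,0,0.2,0,0,0,4.5,0,0,0,0,0,0]}}

```text
time: 9.15
tool_pos: [0.5348, -0.0808, 0.0623]
tcp_rot: [2.297, 2.141, -0.001]
wrist_force: [-1.9, 0.1, 3.8]
width: 0.641
grip_force: 54.3
```

Emit:
{"name": "move_arm", "arguments": {"series": [7.2,0,0,0,0,0,0,7.2,0,0,0,0,0,0,7.2,0,0,-1,0,0,0,7.2,0,0,-5,0,0,0,7.2,0,0,-6,0,0,0]}}

```text
time: 9.78
tool_pos: [0.533, -0.0802, 0.1814]
tcp_rot: [-2.296, -2.141, 0.004]
wrist_force: [1.4, 1.0, 0.7]
width: 0.842
grip_force: 0.0
```

Emit:
{"name": "move_arm", "arguments": {"series": [8.5,0,0,-4,0,0,0,8.5,0,0,0,0,0,0]}}

```text
time: 10.02
tool_pos: [0.5374, -0.081, 0.2268]
tcp_rot: [2.292, 2.136, 0.008]
wrist_force: [-0.5, 0.2, 0.1]
width: 0.996
grip_force: 0.0
```

```bash
python3 - <<'E'
from p import *
read_camera("side")
plan([(.516,.251,.22,116,8.5)])
E
```

```text
8.5,4.7,-0.6,0,0,0,-4.3,  8.5,4.7,-0.3,0.1,0.1,0,-4.3,  8.5,4.8,0.1,0,0,0.1,-4.3,  8.5,4.7,0.5,0.1,0,0,-4.3,  8.5,4.7,0.8,0,0.1,0,-4.2
8.5,4.6,1.1,0.1,0,0,-4.3,  8.5,4.5,1.5,0,0,0.1,-4.3
```

Emit:
{"name": "move_arm", "arguments": {"series": [8.5,4.7,-0.6,0,0,0,-4.3,8.5,4.7,-0.3,0,0,0,-4.3,8.5,4.8,0.1,0,0,0,-4.3,8.5,4.7,0.5,0,0,0,-4.3,8.5,4.7,0.8,0,0,0,-4.2]}}

```text
time: 10.7
tool_pos: [0.5187, 0.1578, 0.2186]
tcp_rot: [-1.856, -2.532, 0.006]
wrist_force: [2.0, 0.3, 0.5]
width: 0.995
grip_force: 0.0
```

Emit:
{"name": "move_arm", "arguments": {"series": [8.5,4.6,1.1,0.1,0,0,-4.3,8.5,4.5,1.5,0,0,0,-4.3,8.5,0,0,0,0,0,0,8.5,0,0,0,0,0,0]}}

```text
time: 11.2
tool_pos: [0.5133, 0.2506, 0.2179]
tcp_rot: [-1.664, -2.663, 0.007]
wrist_force: [-0.0, -0.4, 0.2]
width: 0.998
grip_force: 0.0
```

```bash
python3 - <<'E'
from p import *
p,M=pose();c,im=wpic("w7");print(p)
T=calibration("top");t=read_camera("top")[:,:,::-1];cv2.imwrite("pics/t7.png",t)
E
```

```text
[0.5133 0.2506 0.2179]
```

View pics/w7.png

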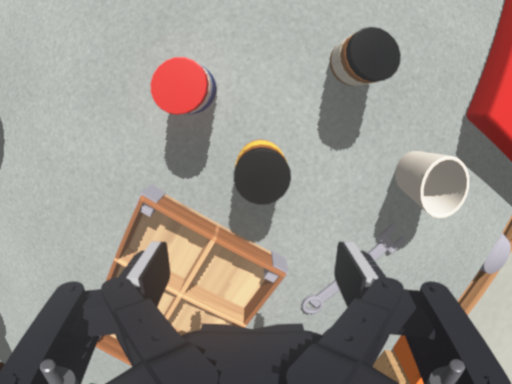

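Wrist view lid centres: jar2 (262,175), jar3 (180,86), jar1 (371,55). The crate is at the bottom.

```bash
python3 - <<'E'
from p import *
c=wcal();T=calibration("top")
for n,w,t in(("jar2",(262,175),(152,204.5)),("jar3",(180,86),(134,242.3)),("jar1",(371,55),(98,190.7))):
    print(n,plane(c,w,.08),tri((c,w),(T,t)))
print("crate far-left,near-left corners",plane(c,[(283,271),(148,193)],.042))
ax=R.from_euler("z",-4.08,degrees=True).as_matrix()
for q in((.099,.147),(-.099,.147)):print(np.array([.4919,.0165,0])+ax@[*q,0])
p,M=pose();X=plane(c,(262,175),.08)[0];print((M.T@(np.array([X[0],X[1],.053])-p)*100))
E
```

```text
jar2 [[0.5179 0.2632 0.08  ]] (array([0.5189, 0.2593, 0.0597]), [np.float64(0.0015970148709573556), np.float64(0.0015970148709573153)])
jar3 [[0.4132 0.3063 0.08  ]] (array([0.4093, 0.3063, 0.067 ]), [np.float64(0.0007390696316706594), np.float64(0.0007390696316706734)])
jar1 [[0.5588 0.4149 0.08  ]] (array([0.5584, 0.4132, 0.0805]), [np.float64(0.0014664008911281807), np.float64(0.0014664008911281186)])
crate far-left,near-left corners [[0.5991 0.1607 0.042 ]
 [0.4159 0.1814 0.042 ]]
[0.6011 0.1561 0.    ]
[0.4036 0.1702 0.    ]
[ 1.0345  0.9873 16.5618]
```

Emit:
{"name": "move_arm", "arguments": {"series": [8.5,0.8,0.7,0,0,0,0,8.5,0,0,5.5,0,0,0,8.5,0,0,5.5,0,0,0,8.5,0,0,5.3,0,0,0,8.5,0,0,0,0,0,0]}}

```text
time: 11.92
tool_pos: [0.5129, 0.259, 0.0518]
tcp_rot: [-1.664, -2.658, 0.016]
wrist_force: [-0.1, -0.5, -0.1]
width: 0.995
grip_force: 0.0
```

Emit:
{"name": "move_arm", "arguments": {"series": [4.5,0,0,0,0,0,0,4.5,0,0,0,0,0,0,4.5,0,0,0,0,0,0,4.5,0,0,0,0,0,0]}}

```text
time: 12.42
tool_pos: [0.5193, 0.2622, 0.0602]
tcp_rot: [1.664, 2.661, 0.005]
wrist_force: [-1.1, -1.2, 7.3]
width: 0.643
grip_force: 47.8
```

```bash
python3 - <<'E'
from p import *
p,M=pose();print(p)
plan([(p[0],p[1],.17,116,4.5),(.549,.111,.17,90,4.5)])
E
```

```text
[0.5193 0.2622 0.0602]
4.5,0,0,-5.5,0.1,0,0,  4.5,0,0,-5.5,0.2,0,0,  4.5,-5,-1.3,0,0,0,8.7,  4.5,-5.1,-0.5,0,0,0,8.6,  4.5,-5.1,0.2,0,0,0.1,8.7
```

Emit:
{"name": "move_arm", "arguments": {"series": [4.5,0,0,-5.7,0,0,0,4.5,0,0,-5.7,0,0,0,4.5,-5,-1.3,0,0,0,8.7,4.5,-5.1,-0.5,0,0,0,8.6,4.5,-5.1,0.2,0,0,0,8.7]}}

```text
time: 13.05
tool_pos: [0.5477, 0.1093, 0.172]
tcp_rot: [2.225, 2.215, 0.001]
wrist_force: [0.7, -0.0, -4.3]
width: 0.643
grip_force: 50.3
```

Emit:
{"name": "move_arm", "arguments": {"series": [4.5,0,0,0,0,0,0,4.5,0,0,0,0,0,0,4.5,0,0,0,0,0,0]}}

```text
time: 13.42
tool_pos: [0.5471, 0.1114, 0.171]
tcp_rot: [2.22, 2.223, -0.001]
wrist_force: [0.4, 1.0, -3.8]
width: 0.638
grip_force: 50.0
```

```bash
python3 - <<'E'
from p import *
print(pose()[0],read_state()["wrist_force"])
plan([(.549,.112,.17,90,4.5),(.549,.112,.062,90,4.5)],step=.04)
E
```

```text
[0.5471 0.1114 0.171 ] [ 0.4237  0.9517 -3.794 ]
4.5,0.1,0.2,0.1,0,0,0.1,  4.5,0,0,3.6,0,0,0,  4.5,0,0,3.6,0,0,0,  4.5,0,0,3.6,0,0,0
```

Emit:
{"name": "move_arm", "arguments": {"series": [4.5,0,0.2,3.6,0,0,0,4.5,0,0,3.6,0,0,0,4.5,0,0,3.2,0,0,0,4.5,0,0,0.4,0,0,0,4.5,0,0,0,0,0,0]}}

```text
time: 14.05
tool_pos: [0.5491, 0.1117, 0.0628]
tcp_rot: [-2.219, -2.223, 0.002]
wrist_force: [0.2, -0.3, -4.0]
width: 0.64
grip_force: 56.1
```

Emit:
{"name": "move_arm", "arguments": {"series": [4.5,0,0,0,0,0,0]}}

```text
time: 14.18
tool_pos: [0.5494, 0.1112, 0.0629]
tcp_rot: [2.22, 2.222, -0.001]
wrist_force: [0.5, -0.5, -4.2]
width: 0.642
grip_force: 56.1
```

Emit:
{"name": "move_arm", "arguments": {"series": [4.5,0,0,0.3,0,0,0,4.5,0,0,0,0,0,0]}}

```text
time: 14.42
tool_pos: [0.5498, 0.1111, 0.0623]
tcp_rot: [2.221, 2.222, -0.0]
wrist_force: [-4.8, 0.3, 10.9]
width: 0.641
grip_force: 57.5
```

Emit:
{"name": "move_arm", "arguments": {"series": [7.2,0,0,0,0,0,0,7.2,0,0,0,0,0,0,7.2,0,0,-1,0,0,0,7.2,0,0,-5,0,0,0,7.2,0,0,-6,0,0,0]}}

```text
time: 15.05
tool_pos: [0.5481, 0.1102, 0.18]
tcp_rot: [-2.221, -2.22, 0.006]
wrist_force: [1.1, 1.2, -0.0]
width: 0.846
grip_force: 0.0
```

Emit:
{"name": "move_arm", "arguments": {"series": [8.5,0,0,-4,0,0,0,8.5,0,0,0,0,0,0]}}

```text
time: 15.3
tool_pos: [0.5526, 0.111, 0.2255]
tcp_rot: [2.218, 2.217, 0.011]
wrist_force: [0.2, 1.0, -0.2]
width: 0.993
grip_force: 0.0
```

```bash
python3 - <<'E'
from p import *
read_camera("side")
print(pose()[0]);plan([(.5585,.413,.22,126,8.5)])
E
```

```text
[0.5509 0.1107 0.2225]
8.5,5,0.1,0,0,0,-6,  8.5,5,0.7,0.1,0.1,0,-6,  8.5,4.9,1.2,0,0,0,-6,  8.5,4.8,1.6,0.1,0.1,0.1,-6,  8.5,4.5,2.2,0,0,0,-6
8.5,4.3,2.6,0.1,0,0,-6
```

Emit:
{"name": "move_arm", "arguments": {"series": [8.5,5,0.1,0,0,0,-6,8.5,5,0.7,0,0,0,-6,8.5,4.9,1.2,0,0,0,-6,8.5,4.8,1.6,0,0,0,-6,8.5,4.5,2.2,0,0,0,-6]}}

```text
time: 15.98
tool_pos: [0.5546, 0.3629, 0.2169]
tcp_rot: [-1.566, -2.721, 0.007]
wrist_force: [1.5, 0.9, 0.8]
width: 0.996
grip_force: 0.0
```

Emit:
{"name": "move_arm", "arguments": {"series": [8.5,4.3,2.6,0.1,0,0,-6,8.5,0,0,0,0,0,0,8.5,0,0,0,0,0,0]}}

```text
time: 16.35
tool_pos: [0.5559, 0.4115, 0.2162]
tcp_rot: [-1.426, -2.798, 0.008]
wrist_force: [-0.3, 0.5, 0.1]
width: 0.993
grip_force: 0.0
```

```bash
python3 - <<'E'
from p import *
p,M=pose();c,im=wpic("w8");print(p)
hsv=cv2.cvtColor(im,cv2.COLOR_BGR2HSV)
g=cv2.GaussianBlur(im,(3,3),0).max(2)
b=blob(im,(256,180),42,lambda h,s,v:v<50);print(b[0],b[1]);
print(plane(c,b[0],.08),cv2.minEnclosingCircle(b[2]))
x=plane(c,cv2.minEnclosingCircle(b[2])[0],.08)[0];print(M.T@(np.r_[x[:2],.055]-p)*100)
t=read_camera("top")[:,:,::-1];cv2.imwrite("pics/t8.png",np.hstack([cv2.resize(im,(400,300)),cv2.resize(t[100:280,60:300],(400,300))]))
E
```

```text
[0.5559 0.4115 0.2162]Traceback (most recent call last):
  File "<stdin>", line 5, in <module>
TypeError: 'NoneType' object is not subscriptable
```

```bash
python3 - <<'E'
from p import *
im=cv2.imread("pics/w8.png")
t=read_camera("top")[:,:,::-1];cv2.imwrite("pics/t8.png",np.hstack([cv2.resize(im,(400,300)),cv2.resize(t[100:280,60:300],(400,300))]))
E
```

```text
(no output)
```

View pics/t8.png

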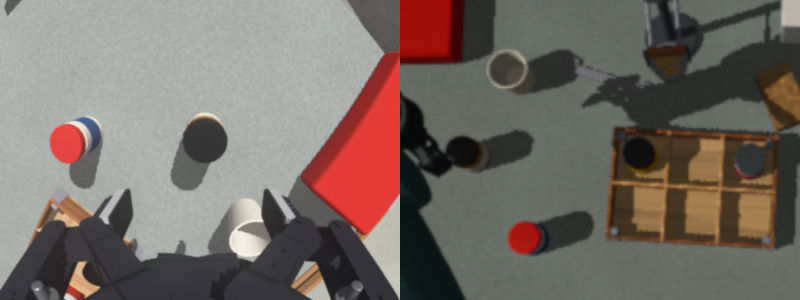

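The wrist half shows jar1's lid at (262,180) px, the pot behind at (320,280) and jar3 at (88,183). The top half shows jars 2 and 5 standing in their cells.

```bash
python3 - <<'E'
from p import *
p,M=pose();c=wcal();print(p)
for px,z in(((262.4,180.5),.08),((333,290),.08),((310,265),.0),((88,183),.08)):
    x=plane(c,px,z)[0];print(px,x,M.T@(np.r_[x[:2],.055]-p)*100)
print(tri((c,(262.4,180.5)),(calibration("top"),(98,190.7))))
E
```

```text
[0.5566 0.4108 0.2173]
(262.4, 180.5) [0.5615 0.4207 0.08  ] [ 0.5324  1.0363 16.2267]
(333, 290) [0.7016 0.3664 0.08  ] [-12.0778   9.1977  16.2083]
(310, 265) [0.6995 0.3492 0.    ] [-13.3556   8.0192  16.2131]
(88, 183) [0.415  0.3129 0.08  ] [  0.3833 -17.1564  16.2873]
(array([0.5627, 0.4179, 0.064 ]), [np.float64(0.0016234821763943489), np.float64(0.001623482176394251)])
```

Pot is 12 cm behind in tool x, so the fingers clear it. Grasp jar1.

Emit:
{"name": "move_arm", "arguments": {"series": [8.5,0.4,0.8,0,0,0,0,8.5,0,0,5.5,0,0,0,8.5,0,0,5.5,0,0,0,8.5,0,0,5.2,0,0,0,8.5,0,0,0,0,0,0]}}

```text
time: 17.08
tool_pos: [0.5573, 0.4168, 0.0507]
tcp_rot: [-1.426, -2.793, 0.018]
wrist_force: [-0.7, 0.2, -0.4]
width: 0.997
grip_force: 0.0
```

Emit:
{"name": "move_arm", "arguments": {"series": [4.5,0,0,0,0,0,0,4.5,0,0,0,0,0,0,4.5,0,0,0,0,0,0,4.5,0,0,0,0,0,0]}}

```text
time: 17.58
tool_pos: [0.5631, 0.4214, 0.0607]
tcp_rot: [1.426, 2.796, 0.006]
wrist_force: [-2.1, -0.7, 6.4]
width: 0.642
grip_force: 48.0
```

```bash
python3 - <<'E'
from p import *
p,M=pose();print(p)
plan([(p[0],p[1],.175,126,4.5),(.4525,.119,.17,90,4.5)])
E
```

```text
[0.5631 0.4214 0.0607]
4.5,0,0,-3.8,0.1,0,0,  4.5,0,0,-3.8,0.1,0,0,  4.5,0,0,-3.8,0.1,0,0,  4.5,-3,-4.4,0.1,0,0,6,  4.5,-3.4,-4.2,0.1,0,0,6
4.5,-3.9,-3.7,0,0,0,6,  4.5,-4.2,-3.3,0.1,0,0,6,  4.5,-4.6,-2.8,0.1,0,0,6,  4.5,-4.8,-2.4,0.1,0,0,6
```

Emit:
{"name": "move_arm", "arguments": {"series": [4.5,0,0,-4,0,0,0,4.5,0,0,-4,0,0,0,4.5,0,0,-4,0,0,0,4.5,-3,-4.4,0,0,0,6,4.5,-3.4,-4.2,0,0,0,6]}}

```text
time: 18.2
tool_pos: [0.5241, 0.3194, 0.1786]
tcp_rot: [1.713, 2.631, 0.003]
wrist_force: [-0.0, -0.9, -3.1]
width: 0.644
grip_force: 49.5
```

Emit:
{"name": "move_arm", "arguments": {"series": [4.5,-3.9,-3.7,0,0,0,6,4.5,-4.2,-3.3,0,0,0,6,4.5,-4.6,-2.8,0,0,0,6,4.5,-4.8,-2.4,0,0,0,6,4.5,0,0,0,0,0,0]}}

```text
time: 18.82
tool_pos: [0.449, 0.115, 0.1772]
tcp_rot: [2.226, 2.216, -0.002]
wrist_force: [0.3, 0.5, -3.6]
width: 0.634
grip_force: 49.2
```

Emit:
{"name": "move_arm", "arguments": {"series": [4.5,0,0,0,0,0,0,4.5,0,0,0,0,0,0]}}

```text
time: 19.08
tool_pos: [0.4513, 0.1187, 0.1774]
tcp_rot: [2.22, 2.222, 0.0]
wrist_force: [0.6, 0.0, -3.5]
width: 0.642
grip_force: 49.2
```

```bash
python3 - <<'E'
from p import *
print(pose()[0],read_state()["wrist_force"])
plan([(.4525,.119,.17,90,4.5),(.4525,.119,.063,90,4.5)],step=.04)
E
```

```text
[0.4513 0.1187 0.1774] [ 0.5769  0.0259 -3.5276]
4.5,0,0.1,0.7,0,0,0,  4.5,0,0,3.6,0,0,0,  4.5,0,0,3.6,0,0,0,  4.5,0,0,3.5,0,0,0
```

Emit:
{"name": "move_arm", "arguments": {"series": [4.5,0,0.1,3.6,0,0,0,4.5,0,0,3.6,0,0,0,4.5,0,0,3.8,0,0,0,4.5,0,0,0.3,0,0,0,4.5,0,0,0,0,0,0]}}

```text
time: 19.7
tool_pos: [0.4518, 0.1184, 0.0637]
tcp_rot: [-2.22, -2.223, 0.002]
wrist_force: [0.5, -0.2, -4.0]
width: 0.642
grip_force: 55.0
```

Emit:
{"name": "move_arm", "arguments": {"series": [4.5,0,0,0.3,0,0,0,4.5,0,0,0,0,0,0]}}

```text
time: 19.95
tool_pos: [0.4527, 0.1181, 0.0623]
tcp_rot: [2.221, 2.22, 0.001]
wrist_force: [-1.2, 0.3, 4.3]
width: 0.641
grip_force: 55.5
```

Contact. Release and go to jar3.

Emit:
{"name": "move_arm", "arguments": {"series": [7.2,0,0,0,0,0,0,7.2,0,0,0,0,0,0,7.2,0,0,-1,0,0,0,7.2,0,0,-5,0,0,0,7.2,0,0,-6,0,0,0]}}

```text
time: 20.58
tool_pos: [0.4504, 0.1175, 0.1814]
tcp_rot: [-2.221, -2.22, 0.005]
wrist_force: [0.9, 0.3, -0.3]
width: 0.845
grip_force: 0.0
```

Emit:
{"name": "move_arm", "arguments": {"series": [8.5,0,0,-4,0,0,0,8.5,0,0,0,0,0,0,8.5,0,0,0,0,0,0]}}

```text
time: 20.95
tool_pos: [0.4512, 0.1177, 0.2206]
tcp_rot: [2.222, 2.221, -0.002]
wrist_force: [0.1, 0.5, 0.3]
width: 0.997
grip_force: 0.0
```

```bash
python3 - <<'E'
from p import *
T=calibration("top");t=read_camera("top")[:,:,::-1];S=calibration("side");s=read_camera("side")[:,:,::-1]
red=lambda h,S_,v:((h<8)|(h>172))&(S_>150)&(v>60)
a=blob(t,(134,242),35,red);print(a and (a[0],a[1]))
b=blob(s,(314.8,292),40,red);print(b and (b[0],b[1]))
if a is not None and b is not None:print(tri((T,a[0]),(S,b[0])))
print(pose()[0]);plan([(.411,.305,.22,126,8.5)])
E
```

```text
(array([129.1351, 243.7658]), array([125, 235,   9,  17, 111], dtype=int32))
(array([314.5604, 292.0769]), array([305, 284,  20,  18, 273], dtype=int32))
(array([0.4083, 0.3141, 0.0871]), [np.float64(0.004284209252492648), np.float64(0.004284209252492656)])
[0.4503 0.1175 0.2191]
8.5,4.7,-1,0,-0.1,0,-9,  8.5,4.8,-0.2,-0.1,0,0,-9,  8.5,4.7,0.5,0,-0.1,0,-9,  8.5,4.7,1.2,0,0,0,-9
```

Emit:
{"name": "move_arm", "arguments": {"series": [8.5,4.7,-1,0,0,0,-9,8.5,4.8,-0.2,0,0,0,-9,8.5,4.7,0.5,0,0,0,-9,8.5,4.7,1.2,0,0,0,-9,8.5,0,0,0,0,0,0]}}

```text
time: 21.68
tool_pos: [0.41, 0.3075, 0.2186]
tcp_rot: [-1.419, -2.8, 0.006]
wrist_force: [0.0, -0.6, -0.3]
width: 0.996
grip_force: 0.0
```

Emit:
{"name": "move_arm", "arguments": {"series": [8.5,0,0,0,0,0,0,8.5,0,0,0,0,0,0]}}

```text
time: 21.92
tool_pos: [0.4117, 0.3042, 0.2199]
tcp_rot: [-1.429, -2.797, 0.004]
wrist_force: [0.6, 0.7, -1.0]
width: 0.995
grip_force: 0.0
```

```bash
python3 - <<'E'
from p import *
p,M=pose();c,im=wpic("w9");print(p)
red=lambda h,S_,v:((h<8)|(h>172))&(S_>150)&(v>60)
b=blob(im,(256,180),60,red);print(b[0],b[1])
x=plane(c,b[0],.08)[0];print(x,tri((c,b[0]),(calibration("side"),(314.8,292))));print(M.T@(np.r_[x[:2],.055]-p)*100)
E
```

```text
[0.4117 0.3042 0.2199]
[251.1028 179.8469] [ 224  152   55   56 2384]
[0.4081 0.308  0.08  ] (array([0.4096, 0.3069, 0.0779]), [np.float64(0.0012974211664017472), np.float64(0.001297421166401734)])
[ 0.526  -0.0237 16.4855]
```

Emit:
{"name": "move_arm", "arguments": {"series": [8.5,0.4,0,0,0,0,0,8.5,0,0,5.5,0,0,0,8.5,0,0,5.5,0,0,0,8.5,0,0,5.5,0,0,0,8.5,0,0,0,0,0,0]}}

```text
time: 22.6
tool_pos: [0.4053, 0.3054, 0.0513]
tcp_rot: [-1.426, -2.793, 0.017]
wrist_force: [-0.6, 0.4, 0.7]
width: 0.994
grip_force: 0.0
```

Emit:
{"name": "move_arm", "arguments": {"series": [4.5,0,0,0,0,0,0,4.5,0,0,0,0,0,0,4.5,0,0,0,0,0,0,4.5,0,0,0,0,0,0]}}

```text
time: 23.1
tool_pos: [0.4111, 0.3097, 0.0589]
tcp_rot: [1.426, 2.797, 0.004]
wrist_force: [-1.1, -2.4, 6.2]
width: 0.644
grip_force: 47.5
```

```bash
python3 - <<'E'
from p import *
p,M=pose();print(p)
plan([(p[0],p[1],.18,126,4.5),(.446,.0225,.18,88,4.5)])
E
```

```text
[0.4111 0.3097 0.0589]
4.5,0,0,-4,0.1,0,0,  4.5,0,0,-4.1,0,0,0,  4.5,0,0,-4,0.1,0,0,  4.5,-4.2,-2.3,0,0,0,6.3,  4.5,-4.5,-1.9,0,0,0,6.4
4.5,-4.6,-1.3,0,0,0,6.3,  4.5,-4.7,-0.9,0,0,0,6.3,  4.5,-4.9,-0.3,0,0,0,6.3,  4.5,-4.8,0.2,0,0,0,6.4
```

Emit:
{"name": "move_arm", "arguments": {"series": [4.5,0,0,-4.1,0,0,0,4.5,0,0,-4.1,0,0,0,4.5,0,0,-4.1,0,0,0,4.5,-4.2,-2.3,0,0,0,6.3,4.5,-4.5,-1.9,0,0,0,6.4]}}

```text
time: 23.72
tool_pos: [0.4223, 0.2125, 0.1813]
tcp_rot: [1.728, 2.62, 0.005]
wrist_force: [1.0, -0.2, -3.3]
width: 0.639
grip_force: 49.8
```

Emit:
{"name": "move_arm", "arguments": {"series": [4.5,-4.6,-1.3,0,0,0,6.3,4.5,-4.7,-0.9,0,0,0,6.3,4.5,-4.9,-0.3,0,0,0,6.3,4.5,-4.8,0.2,0,0,0,6.4,4.5,0,0,0,0,0,0]}}

```text
time: 24.35
tool_pos: [0.4452, 0.0185, 0.1803]
tcp_rot: [2.264, 2.174, 0.001]
wrist_force: [-0.4, 1.2, -3.0]
width: 0.642
grip_force: 49.8
```

Emit:
{"name": "move_arm", "arguments": {"series": [4.5,0,0,0,0,0,0,4.5,0,0,0,0,0,0]}}

```text
time: 24.6
tool_pos: [0.4443, 0.0223, 0.1793]
tcp_rot: [2.258, 2.184, -0.001]
wrist_force: [-0.0, 0.3, -3.7]
width: 0.638
grip_force: 49.7
```

```bash
python3 - <<'E'
from p import *
print(pose()[0],read_state()["wrist_force"])
plan([(.446,.0225,.18,88,4.5),(.446,.0225,.063,88,4.5)],step=.04)
E
```

```text
[0.4443 0.0223 0.1793] [-0.0025  0.3088 -3.6995]
4.5,0,0.2,-0.1,0,0,0.1,  4.5,0,0,3.9,0,0,0,  4.5,0,0,3.9,0,0,0,  4.5,0,0,3.9,0,0,0
```

Emit:
{"name": "move_arm", "arguments": {"series": [4.5,0,0.2,3.8,0,0,0,4.5,0,0,3.8,0,0,0,4.5,0,0,3.8,0,0,0,4.5,0,0,0.4,0,0,0,4.5,0,0,0,0,0,0]}}

```text
time: 25.22
tool_pos: [0.4464, 0.0224, 0.0612]
tcp_rot: [-2.257, -2.185, 0.002]
wrist_force: [-1.2, 0.4, -0.9]
width: 0.643
grip_force: 56.3
```

Emit:
{"name": "move_arm", "arguments": {"series": [4.5,0,0,0,0,0,0]}}

```text
time: 25.35
tool_pos: [0.4465, 0.0221, 0.0611]
tcp_rot: [2.259, 2.184, -0.001]
wrist_force: [-0.6, 1.3, -1.5]
width: 0.641
grip_force: 56.3
```

Emit:
{"name": "move_arm", "arguments": {"series": [4.5,0,0,0.1,0,0,0,7.2,0,0,0,0,0,0,7.2,0,0,0,0,0,0,7.2,0,0,-1,0,0,0,7.2,0,0,-5,0,0,0]}}

```text
time: 25.98
tool_pos: [0.4433, 0.0211, 0.118]
tcp_rot: [-2.257, -2.178, 0.01]
wrist_force: [0.2, -0.5, 0.2]
width: 0.841
grip_force: 0.0
```

Emit:
{"name": "move_arm", "arguments": {"series": [7.2,0,0,-5.5,0,0,0,7.2,0,0,-5.5,0,0,0,7.2,0,0,-5,0,0,0,7.2,0,0,0,0,0,0]}}

```text
time: 26.48
tool_pos: [0.4496, 0.0212, 0.2863]
tcp_rot: [2.254, 2.176, 0.011]
wrist_force: [0.4, 0.3, -0.4]
width: 0.84
grip_force: 0.0
```

```bash
python3 - <<'E'
from p import *
read_camera("side")
print(pose()[0]);plan([(.69,.047,.30,92,6)])
E
```

```text
[0.448  0.0212 0.2832]
6,0.7,4.8,-0.3,0.1,0,-0.8,  6,0.6,4.8,-0.3,0,0,-0.8,  6,0.6,4.9,-0.3,0.1,0,-0.8,  6,0.4,4.8,-0.4,0.1,0,-0.8,  6,0.5,4.9,-0.3,0,0.1,-0.8
```

Emit:
{"name": "move_arm", "arguments": {"series": [6,0.7,4.8,-0.4,0,0,-0.8,6,0.6,4.8,-0.4,0,0,-0.8,6,0.6,4.9,-0.4,0,0,-0.8,6,0.4,4.8,-0.4,0,0,-0.8,6,0.5,4.6,-0.4,0,0,-0.8]}}

```text
time: 27.15
tool_pos: [0.6862, 0.0474, 0.2973]
tcp_rot: [-2.181, -2.258, 0.006]
wrist_force: [-0.1, 0.2, 0.3]
width: 0.698
grip_force: 0.0
```

Emit:
{"name": "move_arm", "arguments": {"series": [6,0,0,0,0,0,0,6,0,0,0,0,0,0,6,0,0,0,0,0,0]}}

```text
time: 27.52
tool_pos: [0.6843, 0.0473, 0.2993]
tcp_rot: [-2.183, -2.259, 0.003]
wrist_force: [-0.7, -0.8, 0.4]
width: 0.705
grip_force: 0.0
```

```bash
python3 - <<'E'
from p import *
p,M=pose();c,im=wpic("w10");print(p,c["tvec"]);np.save("w10.npy",c,allow_pickle=True)
K=c["camera_matrix"];Rm=cv2.Rodrigues(c["rvec"])[0]
v=Rm@np.array([.692,.0476,.207])+c["tvec"];th=np.arctan2(np.hypot(v[0],v[1]),v[2]);print("exp",K[:2,2]+297.3*th*v[:2]/np.hypot(v[0],v[1]))
E
```

```text
[0.6843 0.0473 0.2993] [-0.6851 -0.0309  0.4433]
exp [261.7991 200.5283]
```

View pics/w10.png

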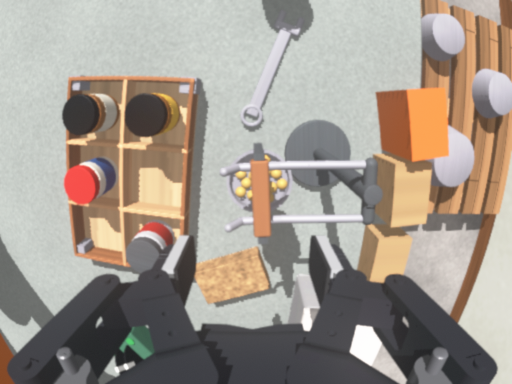

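The wrist view has the bar from (261,160) to (261,236) and the prongs crossing it at rows 168 and 223. All four jars are in their cells; the near right and far middle cells are free.

```bash
python3 - <<'E'
from p import *
p,M=pose();c=wcal();T=calibration("top")
b=blob(cv2.imread("pics/w10.png"),(261,198),42,lambda h,s,v:(h>4)&(h<18)&(s>130)&(v>90));print(b[0],b[1],cv2.minAreaRect(b[2]))
t=(np.array((135,121))/3+[175,90]-.3)
print(tri((c,b[0]),(T,t)))
X=plane(c,b[0],.21)[0];m=plane(c,[(261,195.8)],.203)[0];print(X,m,plane(c,[(261,160),(261,236)],.212))
for q in(X,):print(M.T@(np.r_[q[:2],.197]-p)*100)
E
```

```text
[260.8406 201.5477] [253 168  16  67 734] ((260.4217834472656, 201.15261840820312), (66.16326141357422, 14.491952896118164), 88.09085083007812)
(array([0.6914, 0.0474, 0.2095]), [np.float64(3.4446542404078572e-06), np.float64(3.4446542402737355e-06)])
[0.6914 0.0475 0.21  ] [0.6916 0.0502 0.203 ] [[0.69   0.0811 0.212 ]
 [0.6928 0.0186 0.212 ]]
[ 0.0094  0.7024 10.2812]
```

Emit:
{"name": "move_arm", "arguments": {"series": [6,0.1,0.7,0,0,0,0,6,0,0,5,0,0,0,6,0,0,5.2,0,0,0,6,0,0,0,0,0,0,6,0,0,0,0,0,0], "grip_force": 70}}

```text
time: 28.2
tool_pos: [0.6936, 0.0487, 0.1998]
tcp_rot: [2.182, 2.258, 0.001]
wrist_force: [-0.1, 0.5, 0.3]
width: 0.705
grip_force: 0.0
```

Emit:
{"name": "move_arm", "arguments": {"series": [0.5,0,0,0,0,0,0,0.5,0,0,0,0,0,0,0.5,0,0,0,0,0,0,0.5,0,0,0,0,0,0,0.5,0,0,0,0,0,0]}}

```text
time: 28.82
tool_pos: [0.6935, 0.0487, 0.2]
tcp_rot: [2.181, 2.258, 0.002]
wrist_force: [-1.5, -0.7, 5.9]
width: 0.143
grip_force: 69.0
```

Emit:
{"name": "move_arm", "arguments": {"series": [0.5,0,0,-0.8,0,0,0,0.5,0,0,-0.8,0,0,0,0.5,0,0,-0.8,0,0,0,0.5,0,0,0,0,0,0,0.5,0,0,0,0,0,0]}}

```text
time: 29.45
tool_pos: [0.6924, 0.0486, 0.2214]
tcp_rot: [-2.183, -2.259, 0.002]
wrist_force: [0.2, 0.7, -5.5]
width: 0.15
grip_force: 68.5
```

Emit:
{"name": "move_arm", "arguments": {"series": [0.5,0,0,-0.3,0,0,0,0.5,0,0,0,0,0,0,0.5,0,-2,0,0,0,0,0.5,0,-2.5,0,0,0,0,0.5,0,-2.5,0,0,0,0]}}

```text
time: 30.08
tool_pos: [0.6219, 0.0463, 0.2247]
tcp_rot: [2.183, 2.259, -0.002]
wrist_force: [-0.8, 0.3, -4.2]
width: 0.147
grip_force: 68.6
```

Emit:
{"name": "move_arm", "arguments": {"series": [0.5,0,-3,0,0,0,0,0.5,0,-3,0,0,0,0,0.5,0,0,0,0,0,0]}}

```text
time: 30.45
tool_pos: [0.5605, 0.0442, 0.2246]
tcp_rot: [-2.182, -2.259, 0.003]
wrist_force: [1.2, -0.0, -4.8]
width: 0.149
grip_force: 68.9
```

```bash
python3 - <<'E'
from p import *
print(pose()[0],read_state()["wrist_force"],read_state()["width"])
plan([(.439,-.074,.235,86,.5)])
E
```

```text
[0.5605 0.0442 0.2246] [ 1.1511 -0.0265 -4.8372] 0.14892437898725633
0.5,-2.8,-3.1,-0.3,0,0,1.5,  0.5,-3,-3.1,-0.2,-0.1,0,1.5,  0.5,-3,-3,-0.3,0,0,1.5,  0.5,-3.1,-2.9,-0.2,0,0.1,1.5
```

Emit:
{"name": "move_arm", "arguments": {"series": [0.5,-2.8,-3.1,0,0,0,1.5,0.5,-3,-3.1,0,0,0,1.5,0.5,-3,-3,0,0,0,1.5,0.5,-3.1,-2.9,0,0,0,1.5,0.5,0,0,0,0,0,0]}}

```text
time: 31.08
tool_pos: [0.4399, -0.0759, 0.2253]
tcp_rot: [2.301, 2.138, -0.002]
wrist_force: [1.2, -0.5, -4.3]
width: 0.148
grip_force: 69.2
```

Emit:
{"name": "move_arm", "arguments": {"series": [0.5,0,0,0,0,0,0,0.5,0,0,0,0,0,0]}}

```text
time: 31.32
tool_pos: [0.4421, -0.0739, 0.2254]
tcp_rot: [2.297, 2.143, -0.001]
wrist_force: [0.4, -0.4, -3.3]
width: 0.148
grip_force: 69.2
```

```bash
python3 - <<'E'
from p import *
p,M=pose();c,im=wpic("w11");print(p)
plan([(.439,-.074,p[2],86,.5),(.439,-.074,.0975,86,.5)],step=.04)
E
```

```text
[ 0.4421 -0.0739  0.2254]
0.5,0,-0.3,0,0,0,0,  0.5,0,0,3.2,0,0,0,  0.5,0,0,3.2,0,0,0,  0.5,0,0,3.2,0,0,0,  0.5,0,0,3.2,0,0,0
```

View pics/w11.png

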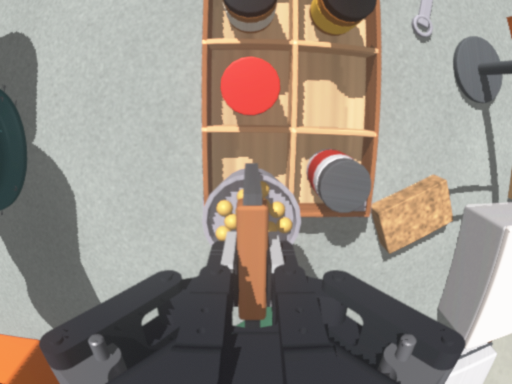

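The pail hangs straight over the near right cell, rim at (253,215). The wrist view has jar3 at (251,85) and jar5 at (341,183). Lower it.

Emit:
{"name": "move_arm", "arguments": {"series": [0.5,0,-0.3,3,0,0,0,0.5,0,0,3,0,0,0,0.5,0,0,3,0,0,0,0.5,0,0,3,0,0,0,0.5,0,0,0,0,0,0]}}

```text
time: 32.0
tool_pos: [0.4357, -0.0731, 0.1025]
tcp_rot: [-2.293, -2.14, 0.008]
wrist_force: [-0.6, 0.5, -4.3]
width: 0.143
grip_force: 69.2
```

Emit:
{"name": "move_arm", "arguments": {"series": [0.5,0,0,0.3,0,0,0,0.5,0,0,0,0,0,0,0.5,0,0,0,0,0,0]}}

```text
time: 32.38
tool_pos: [0.439, -0.0744, 0.1032]
tcp_rot: [2.296, 2.141, 0.0]
wrist_force: [0.8, 1.4, -4.4]
width: 0.145
grip_force: 69.2
```

Emit:
{"name": "move_arm", "arguments": {"series": [0.5,0,0,0.3,0,0,0,0.5,0,0,0,0,0,0]}}

```text
time: 32.62
tool_pos: [0.4378, -0.0742, 0.0989]
tcp_rot: [2.298, 2.142, -0.002]
wrist_force: [0.1, 0.4, -4.3]
width: 0.148
grip_force: 69.2
```

Emit:
{"name": "move_arm", "arguments": {"series": [0.5,0,0,0.2,0,0,0,0.5,0,0,0,0,0,0]}}

```text
time: 32.88
tool_pos: [0.4377, -0.0742, 0.0968]
tcp_rot: [-2.298, -2.142, 0.002]
wrist_force: [-0.6, -0.4, -4.7]
width: 0.147
grip_force: 69.2
```

Emit:
{"name": "move_arm", "arguments": {"series": [0.5,0,0,0.2,0,0,0,0.5,0,0,0,0,0,0]}}

```text
time: 33.12
tool_pos: [0.4384, -0.0744, 0.0959]
tcp_rot: [2.298, 2.142, -0.001]
wrist_force: [-3.3, 0.0, 3.5]
width: 0.146
grip_force: 70.3
```

Emit:
{"name": "move_arm", "arguments": {"series": [0.5,0,0,0.1,0,0,0,0.5,0,0,0,0,0,0]}}

```text
time: 33.38
tool_pos: [0.4387, -0.0744, 0.0959]
tcp_rot: [2.297, 2.141, -0.001]
wrist_force: [-5.0, 0.3, 11.2]
width: 0.149
grip_force: 71.3
```

Emit:
{"name": "move_arm", "arguments": {"series": [4.5,0,0,0,0,0,0,4.5,0,0,0,0,0,0,4.5,0,0,-1,0,0,0,4.5,0,0,-4,0,0,0,4.5,0,0,-5,0,0,0]}}

```text
time: 34.0
tool_pos: [0.4371, -0.0739, 0.1944]
tcp_rot: [-2.297, -2.141, 0.004]
wrist_force: [1.2, -0.4, 0.7]
width: 0.526
grip_force: 0.0
```

Emit:
{"name": "move_arm", "arguments": {"series": [8.5,0,0,-5,0,0,0,8.5,0,0,0,0,0,0,8.5,0,0,0,0,0,0]}}

```text
time: 34.38
tool_pos: [0.438, -0.074, 0.2442]
tcp_rot: [2.298, 2.142, -0.001]
wrist_force: [-0.7, 0.2, -1.1]
width: 0.995
grip_force: 0.0
```

```bash
python3 - <<'E'
from p import *
t=read_camera("top")[:,:,::-1].copy();s=read_camera("side")[:,:,::-1].copy();c,w=wpic("w12")
print(pose()[0])
cv2.imwrite("pics/m12.png",np.hstack([cv2.resize(s[150:290,210:330],(480,560)),np.vstack([cv2.resize(w,(320,280)),cv2.resize(t[120:260,170:330],(320,280))])]))
plan([(.466,-.346,.25,124.3,8.5)])
E
```

```text
[ 0.4369 -0.0738  0.2423]
8.5,-5.4,1,-0.2,0,0,-7.7,  8.5,-5.5,0.2,-0.1,-0.1,0,-7.6,  8.5,-5.4,-0.5,-0.2,0,0,-7.7,  8.5,-5.3,-1.2,-0.1,-0.1,0,-7.7,  8.5,-5.2,-1.9,-0.2,0,0,-7.6
```

View pics/m12.png

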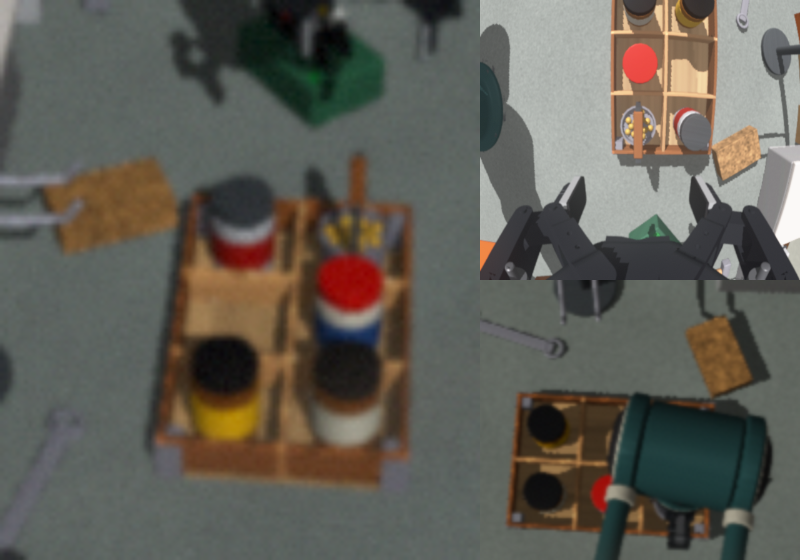

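The side crop, wrist and top views all show the four jars and the pail standing upright, one to a cell. Now the lever.

Emit:
{"name": "move_arm", "arguments": {"series": [8.5,-5.4,1,-0.2,0,0,-7.7,8.5,-5.5,0.2,-0.1,0,0,-7.6,8.5,-5.4,-0.5,-0.2,0,0,-7.7,8.5,-5.3,-1.2,-0.1,0,0,-7.7,8.5,-5.2,-1.9,-0.2,0,0,-7.6], "grip_force": 25}}

```text
time: 35.15
tool_pos: [0.4669, -0.3476, 0.2503]
tcp_rot: [-1.461, -2.778, 0.0]
wrist_force: [0.7, 0.1, -0.1]
width: 0.993
grip_force: 0.0
```

Emit:
{"name": "move_arm", "arguments": {"series": [8.5,0,0,0,0,0,0,8.5,0,0,0,0,0,0,8.5,0,0,0,0,0,0]}}

```text
time: 35.52
tool_pos: [0.4673, -0.3449, 0.2515]
tcp_rot: [-1.467, -2.776, 0.001]
wrist_force: [0.4, 0.1, -0.4]
width: 0.993
grip_force: 0.0
```

```bash
python3 - <<'E'
from p import *
p,M=pose();c,im=wpic("w13");print(p)
red=lambda h,S_,v:((h<8)|(h>172))&(S_>150)&(v>60)
b=blob(im,(250,195),50,red);print(b[0],b[1])
x=plane(c,b[0],.1545)[0];print(x,M.T@(np.r_[x[:2],.145]-p)*100, "q",.6+np.arctan2((x-[.4667,-.351,0])@[.5635,-.826,0],.1))
E
```

```text
[ 0.4673 -0.3449  0.2515]
[248.4286 198.9579] [232 182  34  33 903]
[ 0.4652 -0.3463  0.1545] [-0.0131 -0.2426 10.6479] q 0.5530038518296427
```

Emit:
{"name": "move_arm", "arguments": {"series": [8.5,0,-0.2,0,0,0,0,8.5,0,0,5.3,0,0,0,8.5,0,0,5.3,0,0,0,2,0,0,0,0,0,0,2,0,0,0,0,0,0]}}

```text
time: 36.2
tool_pos: [0.4669, -0.348, 0.1482]
tcp_rot: [1.467, 2.776, -0.003]
wrist_force: [0.5, -1.3, -0.3]
width: 0.6
grip_force: 0.0
```

Emit:
{"name": "move_arm", "arguments": {"series": [2,0,0,0,0,0,0,2,0,0,0,0,0,0,2,0,0,0,0,0,0]}}

```text
time: 36.58
tool_pos: [0.4667, -0.3497, 0.1499]
tcp_rot: [1.466, 2.774, -0.007]
wrist_force: [-3.2, -2.1, 4.9]
width: 0.309
grip_force: 24.3
```

Emit:
{"name": "move_arm", "arguments": {"series": [2,1.4,0,0.2,0,0,0,2,1.3,0,0.3,0,0,0,2,1.2,0,0.5,0,0,0,2,1.2,0,0.7,0,0,0,2,0.5,0,0.3,0,0,0]}}

```text
time: 37.2
tool_pos: [0.4364, -0.3053, 0.1306]
tcp_rot: [1.462, 2.77, -0.011]
wrist_force: [-3.1, -12.5, 12.0]
width: 0.309
grip_force: 26.2
```

Emit:
{"name": "move_arm", "arguments": {"series": [2,0,0,0,0,0,0,2,0,0,0,0,0,0]}}

```text
time: 37.45
tool_pos: [0.4364, -0.3054, 0.1307]
tcp_rot: [1.463, 2.77, -0.01]
wrist_force: [-4.3, -6.9, 6.6]
width: 0.305
grip_force: 25.8
```

Force has risen against the stop. Release, rise and check.

Emit:
{"name": "move_arm", "arguments": {"series": [8.5,0,0,0,0,0,0,8.5,0,0,0,0,0,0,8.5,0,0,0,0,0,0,8.5,0,0,-5,0,0,0,8.5,0,0,-6,0,0,0]}}

```text
time: 38.08
tool_pos: [0.4333, -0.2999, 0.2352]
tcp_rot: [-1.465, -2.773, -0.0]
wrist_force: [1.2, -0.5, -0.1]
width: 0.995
grip_force: 0.0
```

Emit:
{"name": "move_arm", "arguments": {"series": [8.5,0,0,0,0,0,0,8.5,0,0,0,0,0,0,8.5,0,0,0,0,0,0]}}

```text
time: 38.45
tool_pos: [0.4334, -0.3003, 0.234]
tcp_rot: [-1.466, -2.774, 0.001]
wrist_force: [-0.8, 0.7, -0.6]
width: 0.995
grip_force: 0.0
```

```bash
python3 - <<'E'
from p import *
s=read_camera("side")[:,:,::-1].copy();t=read_camera("top")[:,:,::-1].copy();p,M=pose();c,im=wpic("w14");print(p)
red=lambda h,S_,v:((h<8)|(h>172))&(S_>150)&(v>60)
b=blob(im,(250,195),50,red);print(b[0],b[1])
x=plane(c,b[0],.1375)[0];u=np.array([.5635,-.826,0]);d=(x-[.4667,-.351,0])@u
print(x,d,"want",-.0565,"q",.6+np.arcsin(d/.1));a=blob(s,(298,140),14,red)
if a is not None:X=tri((c,b[0]),(calibration("side"),a[0]));print(X,.6+np.arctan2((X[0]-[.4667,-.351,0])@u,X[0][2]-.055))
cv2.imwrite("pics/m14.png",np.hstack([cv2.resize(t[110:270,160:400],(400,270)),cv2.resize(im,(360,270))]))
E
```

```text
[ 0.4335 -0.3004  0.2342]
[251.4179 203.5076] [236 188  32  32 792]
[ 0.4354 -0.3036  0.1375] -0.056818357751176364 want -0.0565 q -0.004296830749588865
(array([ 0.4368, -0.3031,  0.1418]), [np.float64(0.0022032297507013714), np.float64(0.0022032297507012443)]) 0.02328731658522043
```

View pics/m14.png

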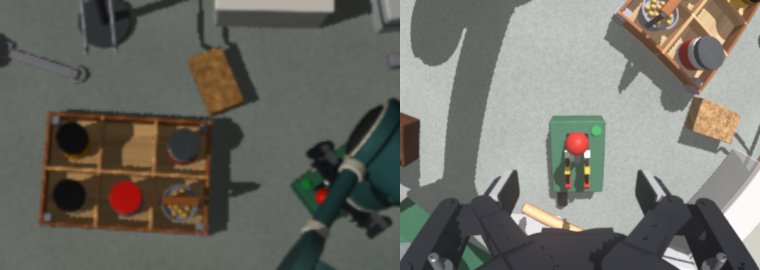

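The lever is at q≈0 against its stop and everything is packed upright, with the gripper clear. Handing in.

```bash
python3 -c "
from workcell import *
print(finish_job())"
```

```text
the job is handed in; nothing more can be done
None
```

Job handed in: I set the lever to idle, packed the pail and the four jars and tins present (jar4 is absent) upright, one to a cell, then pulled the lever to its off stop; the final pictures agree, but no verdict came back.

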